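# Plug the airline manifold, open the air and wind the leak-test timer

### The arm

A 6-joint arm with a two-finger parallel gripper is mounted at the origin on the work surface. World frame = base frame: x ahead of the robot, y to its left, z up, the work surface at z = 0. Lengths are in mm, angles in rad, forces in N, time in s.
With the tool pointing down it reaches from about 325 to 775 mm from the base axis. Payload 5.5 kg.
Tool frame: the origin (TCP) lies at the very end of the fingers, on their centre line; the grasp point (between the pads) lies 19 mm behind it (manip.grip_point_offset is the distance from the TCP to the grasp point, in mm); z points along the fingers, y is the direction in which the jaws open and shut (so a half turn about z gives the same grasp; the last joint's range is limited). The gripper opens to 85 mm and grips with 20 to 120 N. Pads are 22 mm wide; open, the fingers measure 114 mm over their backs; the gripper's body (76 mm by 85 mm) begins 54 mm behind the grasp point. The pads swing forward as they close: fully open they stand 13 mm farther back than shut.
Start: joints at [-1.186, 0.091, 1.231, -0, 1.82, -0.057], TCP at [256.542, -542.405, 231.275] pointing down, gripper open.
Joint ranges: [-2.87, 2.87], [-0.86, 2.18], [0.17, 2.46], [-1.51, 4.65], [0.06, 2.69], [-2.65, 2.65]. Speed limits (rad/s): [2.57, 2.57, 3.01, 3.14, 3.14, 3.14].

### API

Orientations are given as [roll, pitch, yaw] about the fixed x, y, z axes, in that order (R = Rz(yaw) Ry(pitch) Rx(roll)).
In Python, from workcell import manip gives the robot as it stands.
- The arm moves only by the tool carry_out, never from a script. Its argument "plan" is a list that holds one entry, the list of rows, each a list of 7 numbers: the shift along the tool's x, y, z in m, then the turn, a rotation vector about the tool's x, y, z in degrees, then the finger opening in m, from 0 to 0.0854. In form: [[[dx, dy, dz, rx, ry, rz, claw], ...]]. A call has 1 to 12 rows; each row shifts and turns the commanded pose from where the row before left it, along the tool's axes as they then stand; what a row does not reach is not made up. A row lasts 1/12 s, in which the tool goes at most 41.7 mm and 7.16 degrees, less where a joint would pass 70% of its speed; a pose out of reach is approached as far as the arm can. A call with a gripper value outside its range is refused whole. The fingers move at their own pace and stop on an object; the grip force is fixed at half the most. Time passes only in rows, so rows that do not move let the fingers close. It gives the time, the measured TCP pose, the force and the opening at its end, in the units of the state.
- manip.get_state(): the state, without advancing time (a new reading comes with each control period).
- manip.capture(name): name is "scene" or "top" or "wrist"; returns a dict with "pixels" (420x560x3 uint8, red, green, blue), "depth" (420x560 float32, mm along the optical axis (not along the pixel's ray), 0 where there is no reading), "vertical_fov" (degrees; the focal length in pixels is half the picture's height over the tangent of half this angle, whatever the lens; pixels are square), "cx", "cy" (the principal point, pixels), "eye" and "attitude" of the camera in the world. Camera axes: x right, y down, z forward; pixel columns grow to the right and rows downward; lengths in mm; the calibration is good to about 2 mm. A picture is of the moment at which its call begins.
- manip.close_job(): hands the job in, once; it reports no verdict.
The state is a dict: "clock": time; "joint_positions": joint angles; "dq": joint speeds; "tau": joint torques, N m; "tool_pos": TCP position; "tcp_rot": TCP orientation; "force": force on the tool from outside, world axes, zero at the start; "ft_torque": the same for the moment, N m; "opening": opening from 0.0 (shut) to 1.0 (fully open).
Only numpy, scipy, OpenCV 4.12 (cv2) and the standard library are available. Lean on these libraries where they do the work, as an engineer would, in place of code of your own. Each camera call takes 0.05 s, during which the arm holds its last target.

### The job

Push every loose tube, long plain end first, into a free collet of the air manifold, past the seal until it bottoms. With all of them home, swing the supply lever fully over to open the air, and only then wind the timer's key clockwise, in several partial turns, until it is fully wound. Leave the other things on the bench where they are.

Things in the scene. Friction and masses are not known exactly. Their poses are not given: they have to be found in the camera images.
- manifold: Aluminium air manifold, fixed to the bench: a block 85 mm deep (x), 300 mm wide (y), 80 mm high, with four push-fit collets in its front (-x) face and, at its +y end, a lower 50 mm high step carrying the supply lever. Origin: on the bench, under the middle of the row of collets. x = the direction in which tubes are pushed in; it is level and points roughly away from the robot; z up.
- supply (a joint): Air supply lever on the manifold's +y end: about 0 = shut (leans 0.5 rad from upright towards the manifold's -x), 1.0 = fully open (leans 0.5 rad towards +x). Turns about the manifold's y axis, stays where it is left, moves with light force; may start at up to 0.15.
- supply_tip (a point): Tip of the supply lever: the stick is 60 mm long from its pivot.
- timer: Clockwork leak-test timer, fixed grey box 110 x 110 x 55 mm high with a white dial on top and a winding key standing up in its middle. Origin: centre of its underside.
- key (a joint): Winding key of the timer: angle wound, clockwise seen from above; starts between 0 and 0.6 rad, fully wound against its end stop at 6.0. Works against a spring (up to about 0.15 N m to turn) but a friction clutch holds it where it is let go. A black pointer on its foot (along the key point's +x) shows the angle; it meets a small pin on the dial when fully wound.
- key_grip (a point): Middle of the key's flat upright wing, 86 mm above the bench, on the turning axis. The wing is 50 mm wide (along this point's x), 12 mm thick (y), 30 mm high (15 mm above and below this point) and turns with the key.
- port0 (a point): Centre of the mouth (outer rim) of collet 0 (0 at the manifold's -y end, 3 at its +y end; 70 mm apart), 50 mm above the bench; axes as the manifold's: x straight into the bore. The mouth is a funnel 26 mm wide narrowing over the first 13 mm to a 17.6 mm bore; the sprung seal begins about 30 mm in and takes roughly 5 to 12 N to pass; the bore ends (tube bottoms) 58 mm in.
- port1 (a point): Centre of the mouth (outer rim) of collet 1 (0 at the manifold's -y end, 3 at its +y end; 70 mm apart), 50 mm above the bench; axes as the manifold's: x straight into the bore. The mouth is a funnel 26 mm wide narrowing over the first 13 mm to a 17.6 mm bore; the sprung seal begins about 30 mm in and takes roughly 5 to 12 N to pass; the bore ends (tube bottoms) 58 mm in.
- port2 (a point): Centre of the mouth (outer rim) of collet 2 (0 at the manifold's -y end, 3 at its +y end; 70 mm apart), 50 mm above the bench; axes as the manifold's: x straight into the bore. The mouth is a funnel 26 mm wide narrowing over the first 13 mm to a 17.6 mm bore; the sprung seal begins about 30 mm in and takes roughly 5 to 12 N to pass; the bore ends (tube bottoms) 58 mm in.
- port3 (a point): Centre of the mouth (outer rim) of collet 3 (0 at the manifold's -y end, 3 at its +y end; 70 mm apart), 50 mm above the bench; axes as the manifold's: x straight into the bore. The mouth is a funnel 26 mm wide narrowing over the first 13 mm to a 17.6 mm bore; the sprung seal begins about 30 mm in and takes roughly 5 to 12 N to pass; the bore ends (tube bottoms) 58 mm in.
- tube_a: Rigid steel tube 135 mm long, 16 mm across, through a grey square grip sleeve 26 x 26 mm and 44 mm long; lies on the mat, 120 g. x runs along the tube towards its long plain end, which goes into a collet. Origin: middle of the sleeve's underside as first laid; the tube may have rolled onto another side of the sleeve. The short end sticks 18 mm out of the sleeve. All tubes are alike and any fits any collet; some may be absent.
- tube_a_tip (a point): End of the tube's long plain end, on its axis; the middle of the grip sleeve is on the axis 95 mm behind this point (along -x of the tube), 13 mm above what the tube lies on.
- tube_b: Rigid steel tube 135 mm long, 16 mm across, through a grey square grip sleeve 26 x 26 mm and 44 mm long; lies on the mat, 120 g. x runs along the tube towards its long plain end, which goes into a collet. Origin: middle of the sleeve's underside as first laid; the tube may have rolled onto another side of the sleeve. The short end sticks 18 mm out of the sleeve. All tubes are alike and any fits any collet; some may be absent.
- tube_b_tip (a point): End of the tube's long plain end, on its axis; the middle of the grip sleeve is on the axis 95 mm behind this point (along -x of the tube), 13 mm above what the tube lies on.
- tube_c: Rigid steel tube 135 mm long, 16 mm across, through a grey square grip sleeve 26 x 26 mm and 44 mm long; lies on the mat, 120 g. x runs along the tube towards its long plain end, which goes into a collet. Origin: middle of the sleeve's underside as first laid; the tube may have rolled onto another side of the sleeve. The short end sticks 18 mm out of the sleeve. All tubes are alike and any fits any collet; some may be absent.
- tube_c_tip (a point): End of the tube's long plain end, on its axis; the middle of the grip sleeve is on the axis 95 mm behind this point (along -x of the tube), 13 mm above what the tube lies on.
- tube_d: Rigid steel tube 135 mm long, 16 mm across, through a grey square grip sleeve 26 x 26 mm and 44 mm long; lies on the mat, 120 g. x runs along the tube towards its long plain end, which goes into a collet. Origin: middle of the sleeve's underside as first laid; the tube may have rolled onto another side of the sleeve. The short end sticks 18 mm out of the sleeve. All tubes are alike and any fits any collet; some may be absent.
- tube_d_tip (a point): End of the tube's long plain end, on its axis; the middle of the grip sleeve is on the axis 95 mm behind this point (along -x of the tube), 13 mm above what the tube lies on.
- mat: Black rubber mat 260 x 500 x 3 mm, fixed to the bench; the tubes lie on it.
- cup_a: White ceramic cup of bolts, 72 mm across, 80 mm high; not part of the job. Origin: centre of its underside.
- cup_b: Second white ceramic cup of bolts, 72 mm across, 80 mm high; not part of the job. Origin: centre of its underside.
- tin: Blue plastic patch tin 70 x 100 x 30 mm; not part of the job. Origin: centre of its underside.
- bell: Black bike bell, 60 mm across, 37 mm high; not part of the job. Origin: centre of its underside.
- wrench: Chrome wrench, 180 mm long, lying flat; not part of the job. Origin: centre of its underside.
There are look-alikes about, which are no part of the job. There is more than one size of the timer; the job needs the middle-sized.

How it is judged:
By the outcome, as a careful person would: the job done as asked, in the order asked, and still so for the second after the job is handed in, with the robot touching nothing.
Of tube_a, tube_b, tube_c, tube_d only 3 to 4 are there at a start; the rules pass over those that are not, and their reading is None.
At some moment in a run one of tube_a, tube_b, tube_c, tube_d may be knocked a few centimetres aside while the robot is not near it.
Once in a run the grip may slacken for a moment while it holds something.
It also fails if it takes over 208 s, if anything falls off the work surface, if the arm or the gripper's body presses on something with over 40 N, if the wrist force passes 120 N, or if a joint passes its speed limit or range.

## Working session

There is one attempt and no reset: what is moved stays moved. The work goes in short steps, Python scripts to look and compute and a tool call to move; the robot and the scene stay as the last step left them, time stands still between calls to the robot, and variables do not carry over. Pictures are saved under pics/ and viewed, and the job is handed in when it is done.

Besides the shell and the picture viewer there is one more tool, called after "Call:" as a command line: name --argument value ..., lists and objects as JSON in quotes. carry_out: Moves the arm, as the interface text tells. Its arguments: {"type":"object","properties":{"plan":{"type":"array"}},"required":["plan"]}

```bash
ls -la; mkdir -p pics; cat > h.py <<'E'
import numpy as np, cv2
from workcell import manip
from scipy.spatial.transform import Rotation as R
def cap(n,fn=None):
    c=manip.capture(n)
    if fn: cv2.imwrite('pics/'+fn,cv2.cvtColor(c['pixels'],cv2.COLOR_RGB2BGR))
    return c
def world(c):
    h,w=c['depth'].shape
    f=h/2/np.tan(np.radians(c['vertical_fov'])/2)
    v,u=np.mgrid[0:h,0:w]
    d=c['depth']
    P=np.stack([(u-c['cx'])/f*d,(v-c['cy'])/f*d,d],-1)
    A=np.array(c['attitude'])
    M=A if A.shape==(3,3) else R.from_euler('xyz',A).as_matrix()
    W=P@M.T+np.array(c['eye'])
    W[d==0]=np.nan
    return W
E
python3 - <<'E'
from h import *
print(manip.get_state())
for n in ['scene','top','wrist']:
    c=cap(n,n+'0.png'); print(n,c['vertical_fov'],c['cx'],c['cy'],c['eye'],c['attitude'])
    np.savez(''+n+'0.npz',W=world(c),px=c['pixels'],d=c['depth'])
E
```

```text
total 12
drwxr-xr-x  3 agent agent 4096 Dec  6 19:56 .
drwxr-xr-x 23 root  root  4096 Dec  6 19:56 ..
drwxr-xr-x  2 agent agent 4096 Dec  6 19:56 pics
{'clock': 0.0, 'joint_positions': array([-1.18568706e+00,  9.18548660e-02,  1.23187930e+00,  1.82716879e-05,
        1.81976815e+00, -5.66911504e-02]), 'dq': array([-0.00109635, -0.00040284, -0.00281892, -0.00039615,  0.00048648,
       -0.00072158]), 'tau': array([ 5.12588467e-04, -4.58717966e+01, -4.18034256e+01,  8.37885136e-05,
        1.13415340e-02, -6.25104576e-06]), 'tool_pos': array([ 256.44767787, -542.13526071,  230.15695829]), 'tcp_rot': array([-3.13968707e+00, -1.25890973e-04,  4.41804778e-01]), 'force': array([0.51931969, 0.21947184, 0.47488955]), 'ft_torque': array([-0.01445331,  0.01273633, -0.01076205]), 'opening': 0.9985041492401645}
scene 52.00515974469375 272.2542057493275 211.7593111756165 [1256.65743275  412.4173237   897.73728177] [-2.29730884 -0.01533612  2.13387525]
top 51.51524401746124 278.0522427143459 211.05230036981655 [ 439.29517237  -40.7462633  1475.08001564] [-3.08268995 -0.00458787 -1.59967778]
wrist 60.567493172298185 274.9241728984476 211.9837728182552 [ 324.02324698 -511.15357834  373.53223848] [ 2.84338495e+00  2.19259809e-03 -1.12909544e+00]
```

View pics/scene0.png

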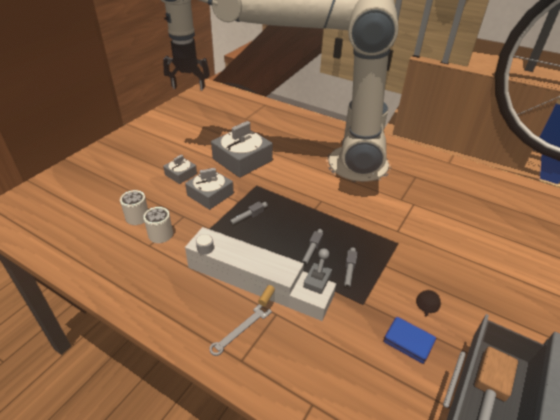

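View pics/top0.png

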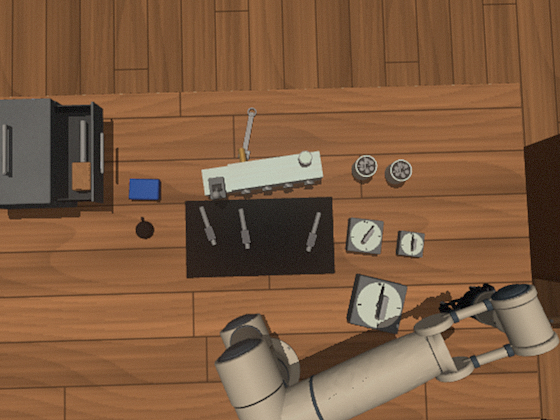

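View pics/wrist0.png

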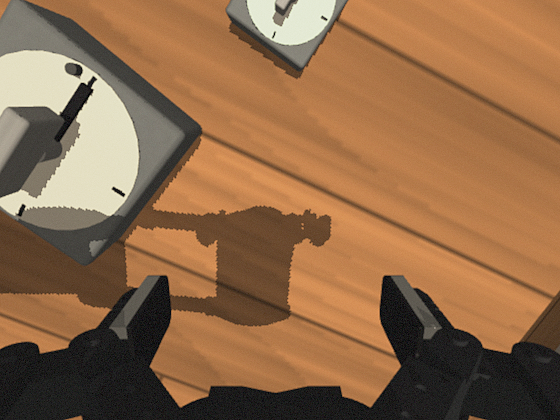

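The scene shows three tubes on the mat: top pixels (208,226), (244,228) and (314,232). The middle timer is at top (365,236), the manifold's collets are along its lower edge, and the lever is at (217,187). Next I'll measure positions.

```bash
python3 - <<'E'
from h import *
z=np.load('top0.npz');W=z['W'];px=z['px']
crop=px[130:290,170:430]
cv2.imwrite('pics/topcrop.png',cv2.resize(cv2.cvtColor(crop,cv2.COLOR_RGB2BGR),None,fx=3,fy=3,interpolation=cv2.INTER_CUBIC))
for u,v in [(260,240),(290,215),(208,226),(244,228),(314,232),(350,220),(365,260),(305,180),(150,240)]:
    print(u,v,W[v,u])
# tubes: gray on black mat
reg=np.zeros(px.shape[:2],bool); reg[203:272,192:330]=1
g=px.astype(int).max(-1)
print(np.percentile(g[reg],[5,50,90,97]))
m=(reg&(g>70)).astype(np.uint8)
n,l,s,c=cv2.connectedComponentsWithStats(m)
for i in range(1,n):
    if s[i,4]<20: continue
    P=W[l==i]; print(s[i],np.nanmedian(P,0)); 
    Q=P[:,:2]; cc,(w,h),a=cv2.minAreaRect(Q.astype(np.float32)); print('rect',cc,w,h,a)
E
```

```text
260 240 [429.78105159  13.8697994   -1.26452098]
290 215 [511.24441512 -90.00840592   4.73344217]
208 226 [481.5925801  185.49350671  19.52336133]
244 228 [471.21471116  64.677927    30.41088994]
314 232 [ 451.33384759 -167.61706422   23.49472985]
350 220 [ 487.33715025 -286.43759785   39.56723634]
365 260 [ 352.11467547 -338.92700971   -1.37763105]
305 180 [ 621.60095643 -140.64510611   60.99507005]
150 240 [440.52474889 383.90854389   4.15247631]
[ 33.  41.  49. 108.]
[199 206  17  39 238] [474.4342225  186.97824086  23.80320978]
rect (nan, nan) 0.0 0.0 0.0
[238 208  13  41 242] [459.59060776  65.53832297  24.88661586]
rect (471.7641906738281, 67.83045959472656) 137.15968322753906 28.8848819732666 9.318367958068848
[306 212  15  40 236] [ 444.66614112 -164.69704077   23.49546647]
rect (454.3327331542969, -164.67437744140625) 17.49144744873047 136.0559844970703 69.21421813964844
```

View pics/topcrop.png

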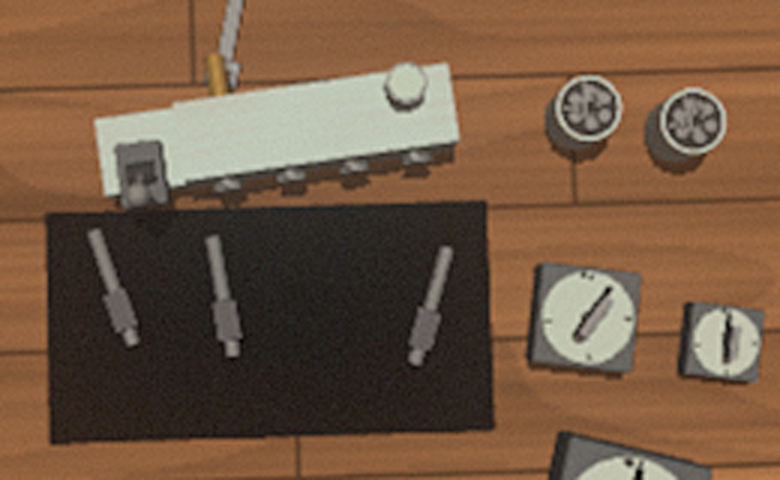

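```bash
cat >> h.py <<'E'
def plan(goal,yaw=None,n=None,claw=0.08,start=None,cmdyaw=None,maxmm=33,maxdeg=5.5):
    """rows (tool axes) from measured pose to goal with tool kept pointing down; prints rows"""
    s=manip.get_state()
    p=np.array(s['tool_pos'] if start is None else start,float)
    R0=R.from_euler('xyz',s['tcp_rot'])
    y0=s['tcp_rot'][2] if cmdyaw is None else cmdyaw
    if start is not None: R0=R.from_euler('xyz',[np.pi,0,y0])
    y1=y0 if yaw is None else yaw
    R1=R.from_euler('xyz',[np.pi,0,y1])
    rv=(R0.inv()*R1).as_rotvec()
    d=np.array(goal)-p
    n=n or max(1,int(np.ceil(max(np.linalg.norm(d)/maxmm,np.degrees(np.linalg.norm(rv))/maxdeg))))
    Rc=R0;acc=p.copy()
    rr=np.round(np.degrees(rv)/n,2)
    out=[]
    for i in range(n):
        want=p+d*(i+1)/n
        t=np.round(Rc.inv().apply(want-acc)/1000,4)
        acc=acc+Rc.apply(t*1000)
        Rc=Rc*R.from_rotvec(np.radians(rr))
        out.append([*[float(x) for x in t],*[float(x) for x in rr],claw])
    for k in range(0,len(out),12): print('[['+',\n'.join(str(o) for o in out[k:k+12])+']]')
def st():
    s=manip.get_state(); print('t',round(s['clock'],2),'p',np.round(s['tool_pos'],1),'rot',np.round(s['tcp_rot'],3),'F',np.round(s['force'],1),'T',np.round(s['ft_torque'],2),'op',round(s['opening']*85.4,1),'q',np.round(s['joint_positions'],2))
E
python3 -c "
from h import *
plan([430,-60,350],yaw=0.0)"
```

```text
[[[0.0227, -0.0226, -0.0074, -0.01, 0.0, 1.58, 0.08],
[0.022, -0.0232, -0.0075, -0.01, 0.0, 1.58, 0.08],
[0.0215, -0.0239, -0.0074, -0.01, 0.0, 1.58, 0.08],
[0.0207, -0.0244, -0.0075, -0.01, 0.0, 1.58, 0.08],
[0.0201, -0.025, -0.0074, -0.01, 0.0, 1.58, 0.08],
[0.0193, -0.0255, -0.0075, -0.01, 0.0, 1.58, 0.08],
[0.0187, -0.026, -0.0075, -0.01, 0.0, 1.58, 0.08],
[0.0179, -0.0266, -0.0074, -0.01, 0.0, 1.58, 0.08],
[0.0172, -0.027, -0.0075, -0.01, 0.0, 1.58, 0.08],
[0.0165, -0.0275, -0.0075, -0.01, 0.0, 1.58, 0.08],
[0.0156, -0.0279, -0.0075, -0.01, 0.0, 1.58, 0.08],
[0.0149, -0.0283, -0.0074, -0.01, 0.0, 1.58, 0.08]]]
[[[0.0142, -0.0288, -0.0075, -0.01, 0.0, 1.58, 0.08],
[0.0133, -0.0291, -0.0075, -0.01, 0.0, 1.58, 0.08],
[0.0125, -0.0295, -0.0075, -0.01, 0.0, 1.58, 0.08],
[0.0117, -0.0298, -0.0075, -0.01, 0.0, 1.58, 0.08]]]
```

Call:
carry_out --plan '[[[0.0227,-0.0226,-0.0075,0,0,1.58,0.08],[0.022,-0.0232,-0.0075,0,0,1.58,0.08],[0.0215,-0.0239,-0.0075,0,0,1.58,0.08],[0.0207,-0.0244,-0.0075,0,0,1.58,0.08],[0.02,-0.025,-0.0075,0,0,1.58,0.08],[0.0193,-0.0255,-0.0075,0,0,1.58,0.08],[0.0187,-0.026,-0.0075,0,0,1.58,0.08],[0.018,-0.0266,-0.0075,0,0,1.58,0.08],[0.0172,-0.027,-0.0075,0,0,1.58,0.08],[0.0165,-0.0275,-0.0075,0,0,1.58,0.08],[0.0156,-0.028,-0.0075,0,0,1.58,0.08],[0.015,-0.0283,-0.0075,0,0,1.58,0.08]]]'

```text
clock: 1.15
tool_pos: [386.8, -179.1, 321.5]
tcp_rot: [-3.142, -0.0, 0.109]
force: [0.0, -0.2, 0.3]
opening: 0.94
```

Call:
carry_out --plan '[[[0.0142,-0.0288,-0.0075,0,0,1.58,0.08],[0.0133,-0.029,-0.0075,0,0,1.58,0.08],[0.0125,-0.0295,-0.0075,0,0,1.58,0.08],[0.0117,-0.0298,-0.0075,0,0,1.58,0.08],[0,0,0,0,0,0,0.08],[0,0,0,0,0,0,0.08]]]'

```text
clock: 1.65
tool_pos: [430.5, -59.0, 351.4]
tcp_rot: [3.141, -0.0, 0.004]
force: [0.4, -0.4, -0.8]
opening: 0.932
```

```bash
python3 - <<'E'
from h import *
st()
c=cap('wrist','w1.png'); print(c['eye'],c['attitude']); np.savez('w1.npz',W=world(c),px=c['pixels'],d=c['depth'],eye=c['eye'],att=c['attitude'])
E
```

```text
t 1.65 p [430.5 -59.  351.4] rot [ 3.141 -0.     0.004] F [ 0.4 -0.4 -0.8] T [ 0.04 -0.01 -0.02] op 79.6 q [-0.21 -0.29  1.37 -0.    2.06  1.35]
[505.15515066 -59.3731733  494.68322516] [ 2.84330410e+00 -2.07958975e-05 -1.56646407e+00]
```

View pics/w1.png

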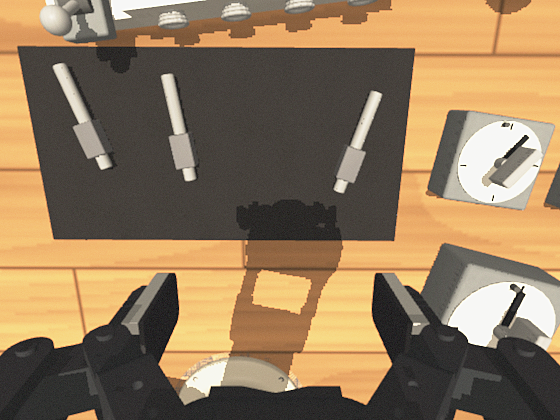

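```bash
cat >> h.py <<'E'
def ray(c,uv,z):
    """pixel -> world on plane z"""
    uv=np.atleast_2d(uv).astype(float)
    f=210/np.tan(np.radians(c['vertical_fov'])/2)
    D=np.c_[(uv[:,0]-c['cx'])/f,(uv[:,1]-c['cy'])/f,np.ones(len(uv))]
    A=np.array(c['attitude']); M=A if A.shape==(3,3) else R.from_euler('xyz',A).as_matrix()
    D=D@M.T; e=np.array(c['eye'])
    return e+D*((z-e[2])/D[:,2])[:,None]
def tubes(c,box,thr=95,zax=16):
    px=c['pixels'].astype(int); u0,v0,u1,v1=box
    m=np.zeros(px.shape[:2],np.uint8); m[v0:v1,u0:u1]=(px.max(-1)>thr)[v0:v1,u0:u1]
    n,l,s,_=cv2.connectedComponentsWithStats(m)
    res=[]
    for i in range(1,n):
        if s[i,4]<150: continue
        v,u=np.nonzero(l==i)
        P=ray(c,np.c_[u,v],zax)[:,:2]
        cen=P.mean(0); w,V=np.linalg.eigh(np.cov((P-cen).T)); a=V[:,1]
        t=(P-cen)@a; q=(P-cen)@np.array([-a[1],a[0]])
        # widths by bins
        lo,hi=t.min(),t.max()
        # sleeve location: bins where width>20
        bins=np.arange(lo,hi,2.0); wd=np.array([np.ptp(q[(t>=b)&(t<b+4)]) if ((t>=b)&(t<b+4)).any() else 0 for b in bins])
        # orient: sleeve nearer the short end
        ts=bins[wd>(wd.max()*0.82)].mean()+2
        sg=1 if ts<(lo+hi)/2 else -1
        tip=hi if sg>0 else lo; end=lo if sg>0 else hi
        # axis from thin section centres
        d=a*sg; 
        sleeve_c=cen+a*(tip-sg*95)
        res.append((sleeve_c,np.arctan2(d[1],d[0]),hi-lo,cen+a*ts,cen+a*tip))
        print('px',s[i],'len %.1f'%(hi-lo),'yaw %.3f'%np.arctan2(d[1],d[0]),'sleeve(tip-95)',np.round(sleeve_c,1),'sleeve(width)',np.round(cen+a*ts,1),'tip',np.round(cen+a*tip,1),'wmax',round(wd.max(),1), 'wmed',np.round(np.percentile(wd,30),1))
    return res
E
python3 - <<'E'
from h import *
c=cap('wrist'); tubes(c,(40,50,405,230))
c=cap('top'); tubes(c,(192,203,330,272),thr=70)
E
```

```text
px [  51   63   60  107 1770] len 137.4 yaw 0.279 sleeve(tip-95) [458.1 182.9] sleeve(width) [456.2 182.4] tip [549.4 209.1] wmax 27.3 wmed 17.2
px [ 160   73   35  108 1648] len 137.4 yaw 0.133 sleeve(tip-95) [444.   63.3] sleeve(width) [442.  63.] tip [538.1  75.9] wmax 27.1 wmed 15.9
px [ 333   90   49  103 1597] len 137.3 yaw -0.289 sleeve(tip-95) [ 427.  -160.4] sleeve(width) [ 425.1 -159.8] tip [ 518.1 -187.5] wmax 27.2 wmed 16.0
px [395 137  10  93 511] len 128.3 yaw 0.055 sleeve(tip-95) [ 365.7 -234.9] sleeve(width) [ 345.7 -236. ] tip [ 460.6 -229.7] wmax 12.8 wmed 4.2
px [ 40 173  12  57 354] len 81.2 yaw -0.098 sleeve(tip-95) [317.2 264.8] sleeve(width) [337.4 262.8] tip [411.7 255.5] wmax 15.5 wmed 5.3
px [199 206  17  39 226] len 136.0 yaw 0.307 sleeve(tip-95) [458.5 180.8] sleeve(width) [458.5 180.8] tip [549.1 209.6] wmax 25.3 wmed 11.6
px [238 208  11  41 210] len 135.5 yaw 0.116 sleeve(tip-95) [444.4  64.5] sleeve(width) [452.4  65.5] tip [538.8  75.5] wmax 24.1 wmed 10.7
px [ 250  211   75   61 3356] len 240.2 yaw 1.409 sleeve(tip-95) [427.5 -53.9] sleeve(width) [421.4 -91.3] tip [442.8  39.8] wmax 198.9 wmed 154.8
```

```bash
python3 - <<'E'
from h import *
plan([520,-20,330],yaw=0.16)
E
```

```text
[[[0.0225, -0.0103, 0.0052, 0.0, 0.01, -2.3, 0.08],
[0.0229, -0.0093, 0.0051, 0.0, 0.01, -2.3, 0.08],
[0.0233, -0.0084, 0.0052, 0.0, 0.01, -2.3, 0.08],
[0.0236, -0.0075, 0.0052, 0.0, 0.01, -2.3, 0.08]]]
```

Call:
carry_out --plan '[[[0.0225,-0.0103,0.005,0,0,-2.3,0.08],[0.023,-0.0093,0.005,0,0,-2.3,0.08],[0.0233,-0.0084,0.005,0,0,-2.3,0.08],[0.0236,-0.0075,0.005,0,0,-2.3,0.08],[0,0,0,0,0,0,0.08],[0,0,0,0,0,0,0.08]]]'

```text
clock: 2.3
tool_pos: [520.4, -20.2, 329.5]
tcp_rot: [-3.141, 0.004, 0.16]
force: [-0.3, 0.5, -0.7]
opening: 0.939
```

```bash
python3 - <<'E'
from h import *
st()
c=cap('wrist','w2.png'); W=world(c); np.savez('w2.npz',W=W,**{k:c[k] for k in c})
E
```

```text
t 2.3 p [520.4 -20.2 329.5] rot [-3.141  0.004  0.16 ] F [-0.3  0.5 -0.7] T [ 0.01  0.02 -0.  ] op 80.2 q [-0.1  -0.08  1.22 -0.    2.    1.31]
```

View pics/w2.png

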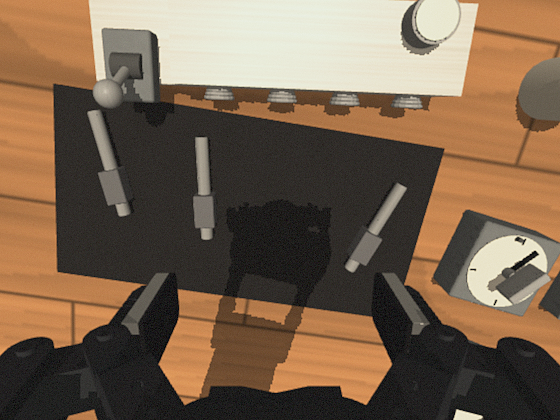

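```bash
python3 - <<'E'
from h import *
z=np.load('w2.npz');px=z['pixels'];c={k:z[k] for k in z.files}
cv2.imwrite('pics/w2crop.png',cv2.cvtColor(cv2.resize(px[70:120,180:470],None,fx=2.7,fy=2.7,interpolation=cv2.INTER_CUBIC),cv2.COLOR_RGB2BGR))
# white block mask
b=px.astype(int).min(-1)
m=(b>170)
for u in range(180,470,20):
    col=np.nonzero(m[:110,u])[0]; v=col.max(); print(u,v,np.round(ray(c,[u,v+.5],80)[0][:2],1), np.round(z['W'][v-6,u],1))
for v in range(30,95,10):
    r=np.nonzero(m[v,440:500])[0]; u=440+r.max(); print('end',v,u,np.round(ray(c,[u+.5,v],80)[0][:2],1))
E
```

```text
180 83 [595.   90.3] [601.2  90.5  81.1]
200 84 [597.3  69.9] [603.5  70.4  80.3]
220 85 [599.6  49.4] [605.8  50.   80.8]
240 86 [601.9  29. ] [608.1  29.7  80.7]
260 86 [605.2   8.6] [611.4   9.5  79.7]
280 87 [607.5 -11.9] [613.7 -10.9  80.7]
300 88 [609.8 -32.5] [nan nan nan]
320 89 [612.1 -53. ] [618.3 -51.7  80.7]
340 90 [614.4 -73.6] [620.5 -72.1  81.3]
360 90 [617.7 -94.1] [623.8 -92.2  81.7]
380 92 [ 619.1 -115. ] [ 625.2 -113.3   80.5]
400 92 [ 622.4 -135.4] [ 628.6 -134.2   78.7]
420 93 [ 624.7 -156.1] [ 630.8 -154.    80.9]
440 94 [ 627.  -176.9] [ 633.2 -175.1   79.7]
460 95 [ 629.4 -197.6] [ 635.4 -195.1   81.2]
end 30 472 [ 690.6 -190.7]
end 40 470 [ 681.6 -191.7]
end 50 468 [ 672.5 -192.6]
end 60 467 [ 663.4 -194.5]
end 70 465 [ 654.  -195.5]
end 80 463 [ 644.5 -196.5]
end 90 461 [ 634.8 -197.5]
```

View pics/w2crop.png

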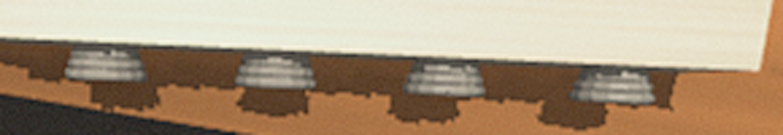

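```bash
python3 - <<'E'
from h import *
z=np.load('w2.npz');c={k:z[k] for k in z.files}
for zz in (50,60):
  P=ray(c,[[219.3,99.6],[281.9,102.5],[344.6,105],[407.4,107.6]],zz)
  print(np.round(P,1), np.linalg.norm(np.diff(P,axis=0),axis=1)); d=P[0]-P[3]; print('yaw',-np.arctan2(d[0],d[1]),'d',np.linalg.norm(d))
  y=0.12; x=np.array([np.cos(y),np.sin(y)]); print('dist from face along x', (P[:,:2]-np.array([609.8,-32.5]))@x)
E
python3 - <<'E'
from h import *
c=cap('scene'); cv2.imwrite('pics/s1c.png',cv2.cvtColor(cv2.resize(c['pixels'][220:320,170:350],None,fx=4,fy=4,interpolation=cv2.INTER_CUBIC),cv2.COLOR_RGB2BGR))
# look: lever
z=np.load('w2.npz');W=z['W']
for u,v in [(108,94),(105,90),(122,75),(126,65),(145,85),(112,60)]: print(u,v,np.round(W[v,u],1))
E
```

```text
[[ 585.    53.    50. ]
 [ 593.1  -16.8   50. ]
 [ 601.6  -87.    50. ]
 [ 610.1 -157.5   50. ]] [70.29002702 70.66137682 71.04872002]
yaw 0.1188135819829122 d 211.99939359114813
dist from face along x [-14.40547436 -14.74399484 -14.6489957  -14.6569942 ]
[[ 585.2   51.5   60. ]
 [ 593.1  -16.7   60. ]
 [ 601.4  -85.1   60. ]
 [ 609.7 -154.    60. ]] [68.6262253  68.98878505 69.36695963]
yaw 0.11881358198291202 d 206.98125699501583
dist from face along x [-14.35423292 -14.68474045 -14.59198999 -14.59979916]
108 94 [576.  138.  137.5]
105 90 [579.1 139.9 139.3]
122 75 [593.8 141.6  99.5]
126 65 [603.8 144.   84.8]
145 85 [587.7 127.4  75.4]
112 60 [606.3 158.   84.6]
```

View pics/s1c.png

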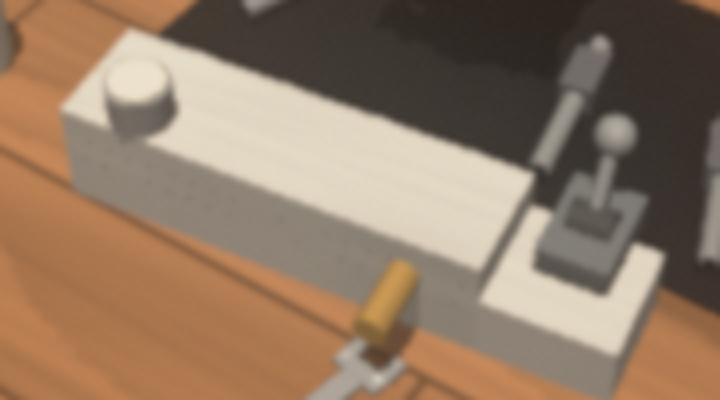

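```bash
python3 - <<'E'
from h import *
plan([426,-160,110],yaw=-0.289,claw=0.07)
E
```

```text
[[[-0.0127, 0.0137, 0.0246, 0.0, 0.0, 2.85, 0.07],
[-0.0121, 0.0143, 0.0246, 0.0, 0.0, 2.85, 0.07],
[-0.0113, 0.0148, 0.0247, 0.0, 0.0, 2.85, 0.07],
[-0.0105, 0.0154, 0.0246, 0.0, 0.0, 2.85, 0.07],
[-0.0098, 0.016, 0.0246, 0.0, 0.0, 2.85, 0.07],
[-0.009, 0.0163, 0.0246, 0.0, 0.0, 2.85, 0.07],
[-0.0081, 0.0169, 0.0247, 0.0, 0.0, 2.85, 0.07],
[-0.0073, 0.0172, 0.0246, 0.0, 0.0, 2.85, 0.07],
[-0.0065, 0.0175, 0.0246, 0.0, 0.0, 2.85, 0.07]]]
```

Call:
carry_out --plan '[[[-0.0127,0.0137,0.0246,0,0,2.85,0.07],[-0.012,0.0143,0.0246,0,0,2.85,0.07],[-0.0113,0.0148,0.0246,0,0,2.85,0.07],[-0.0105,0.0154,0.0246,0,0,2.85,0.07],[-0.0098,0.016,0.0246,0,0,2.85,0.07],[-0.009,0.0163,0.0246,0,0,2.85,0.07],[-0.0081,0.0169,0.0246,0,0,2.85,0.07],[-0.0073,0.0172,0.0246,0,0,2.85,0.07],[-0.0065,0.0175,0.0246,0,0,2.85,0.07],[0,0,0,0,0,0,0.07],[0,0,0,0,0,0,0.07]]]'

```text
clock: 3.32
tool_pos: [425.6, -159.6, 109.6]
tcp_rot: [-3.141, 0.001, -0.289]
force: [0.6, -0.3, 1.2]
opening: 0.82
```

```bash
python3 - <<'E'
from h import *
st()
c=cap('wrist','w3.png'); tubes(c,(150,60,420,260))
E
```

```text
t 3.32 p [ 425.6 -159.6  109.6] rot [-3.141e+00  1.000e-03 -2.890e-01] F [ 0.6 -0.3  1.2] T [-0.   -0.02 -0.02] op 70.1 q [-0.43 -0.3   1.81  0.    1.63  1.43]
px [ 350   60   70  200 9713] len 141.7 yaw 3.073 sleeve(tip-95) [ 459.2 -248.7] sleeve(width) [ 476.8 -250. ] tip [ 364.4 -242.2] wmax 41.0 wmed 25.1
px [ 260   65   27  121 2916] len 75.3 yaw -0.310 sleeve(tip-95) [ 427.3 -158.2] sleeve(width) [ 480.6 -175.3] tip [ 517.7 -187.2] wmax 15.5 wmed 14.9
px [ 252  187   40   50 1740] len 41.2 yaw 2.507 sleeve(tip-95) [ 488.8 -201.4] sleeve(width) [ 432.6 -160. ] tip [ 412.3 -145.1] wmax 29.0 wmed 19.2
px [261 250  21  10 202] len 14.4 yaw -1.877 sleeve(tip-95) [423.9 -65.4] sleeve(width) [ 398.  -147.4] tip [ 395.3 -156. ] wmax 7.1 wmed 7.0
```

View pics/w3.png

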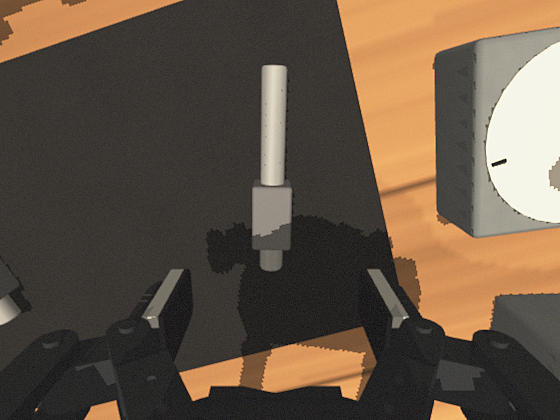

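Call:
carry_out --plan '[[[0,0,0.03,0,0,0.5,0.07],[0,0,0.03,0,0,0.5,0.07],[0,0,0.025,0,0,0,0.07],[0,0,0.014,0,0,0,0.07],[0,0,0.006,0,0,0,0.07],[0,0,0,0,0,0,0.07],[0,0,0,0,0,0,0.07]]]'

```text
clock: 3.95
tool_pos: [428.4, -159.1, 7.0]
tcp_rot: [3.141, -0.003, -0.303]
force: [0.4, -0.4, -0.0]
opening: 0.818
```

Call:
carry_out --plan '[[[0,0,0,0,0,0,0.01],[0,0,0,0,0,0,0.01],[0,0,0,0,0,0,0.01],[0,0,0,0,0,0,0.01],[0,0,0,0,0,0,0.01],[0,0,0,0,0,0,0.01],[0,0,0,0,0,0,0.01],[0,0,0,0,0,0,0.01]]]'

```text
clock: 4.62
tool_pos: [427.9, -159.3, 6.2]
tcp_rot: [3.141, -0.002, -0.304]
force: [-0.4, 0.7, 6.2]
opening: 0.294
```

```bash
python3 - <<'E'
from h import *
st()
E
```

```text
t 4.62 p [ 427.9 -159.3    6.2] rot [ 3.141e+00 -2.000e-03 -3.040e-01] F [-0.4  0.7  6.2] T [ 0.1   0.03 -0.03] op 25.1 q [-0.43 -0.23  1.94  0.    1.43  1.44]
```

```bash
python3 - <<'E'
from h import *
plan([430,-159.5,60],claw=0.01,yaw=-0.304,n=3)
plan([492.7,-170,41],yaw=0.119,claw=0.01,start=[430,-159.5,60],cmdyaw=-0.304)
E
```

```text
[[[0.0007, -0.0001, -0.0179, 0.0, -0.04, -0.0, 0.01],
[0.0008, -0.0002, -0.018, 0.0, -0.04, -0.0, 0.01],
[0.0007, -0.0001, -0.0179, 0.0, -0.04, -0.0, 0.01]]]
[[[0.0126, -0.0018, 0.0038, 0.0, 0.0, -4.85, 0.01],
[0.0127, -0.0006, 0.0038, 0.0, 0.0, -4.85, 0.01],
[0.0127, 0.0004, 0.0038, 0.0, 0.0, -4.85, 0.01],
[0.0126, 0.0014, 0.0038, 0.0, 0.0, -4.85, 0.01],
[0.0125, 0.0026, 0.0038, 0.0, 0.0, -4.85, 0.01]]]
```

Call:
carry_out --plan '[[[0.0007,0,-0.018,0,0,0,0.01],[0.0007,0,-0.018,0,0,0,0.01],[0.0007,0,-0.018,0,0,0,0.01],[0.0126,-0.0018,0.0038,0,0,-4.85,0.01],[0.0127,-0.0006,0.0038,0,0,-4.85,0.01],[0.0127,0.0004,0.0038,0,0,-4.85,0.01],[0.0126,0.0014,0.0038,0,0,-4.85,0.01],[0.0125,0.0026,0.0038,0,0,-4.85,0.01],[0,0,0,0,0,0,0.01],[0,0,0,0,0,0,0.01],[0,0,0,0,0,0,0.01]]]'

```text
clock: 5.53
tool_pos: [491.1, -169.9, 39.6]
tcp_rot: [-3.141, 0.001, 0.117]
force: [-0.3, -0.6, -0.8]
opening: 0.289
```

```bash
python3 - <<'E'
from h import *
st()
c=cap('wrist','w4.png'); np.savez('w4.npz',W=world(c),**c)
E
```

```text
t 5.53 p [ 491.1 -169.9   39.6] rot [-3.141e+00  1.000e-03  1.170e-01] F [-0.3 -0.6 -0.8] T [0.01 0.06 0.02] op 24.7 q [-0.4  -0.08  1.74 -0.    1.48  1.06]
```

View pics/w4.png

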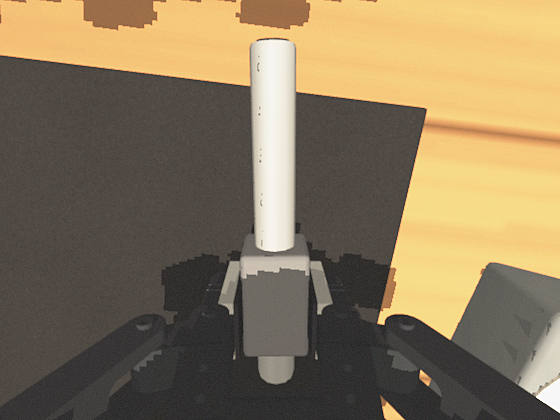

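```bash
python3 - <<'E'
from h import *
z=np.load('w4.npz');W=z['W'];c={k:z[k] for k in z.files}
for v in (50,80,120,160,200,235):
    seg=W[v-3:v+4,266:282]; print(v,np.round(np.nanmedian(seg.reshape(-1,3),0),1), 'axis z50', np.round(ray(c,[[273,v]],50)[0],1))
px=z['pixels'].astype(int).min(-1)
for v in (45,60,100,140,180,220,240):
    r=np.nonzero(px[v,230:320]>195)[0]; a,b=230+r.min(),230+r.max()
    print(v,a,b,(a+b)/2,np.round(ray(c,[[(a+b)/2,v]],50)[0],1))
for v in (270,300,330): print('sleeve',np.round(np.nanmedian(W[v-3:v+3,255:295].reshape(-1,3),0),1))
E
```

```text
50 [ 580.9 -159.6   57.3] axis z50 [ 581.7 -159.3   50. ]
80 [ 571.9 -160.8   57.4] axis z50 [ 572.2 -160.4   50. ]
120 [ 559.3 -162.2   57.3] axis z50 [ 558.9 -162.    50. ]
160 [ 545.8 -163.7   57.5] axis z50 [ 544.6 -163.6   50. ]
200 [ 531.4 -165.4   57.4] axis z50 [ 529.4 -165.4   50. ]
235 [ 518.  -166.9   57.5] axis z50 [ 515.2 -167.1   50. ]
45 257 291 274.0 [ 583.3 -159.5   50. ]
60 257 290 273.5 [ 578.6 -159.9   50. ]
100 258 290 274.0 [ 565.7 -161.6   50. ]
140 258 289 273.5 [ 551.9 -163.    50. ]
180 259 289 274.0 [ 537.2 -164.9   50. ]
220 259 289 274.0 [ 521.4 -166.7   50. ]
240 259 289 274.0 [ 513.1 -167.7   50. ]
sleeve [ 506.7 -168.7   62.9]
sleeve [ 494.4 -170.    63. ]
sleeve [ 481.4 -171.6   63.1]
```

Call:
carry_out --plan '[[[0.012,0,0,0,0,0,0.01],[0.012,0,0,0,0,0,0.01],[0.01,0,0,0,0,0,0.01],[0.008,0,0,0,0,0,0.01],[0.006,0,0,0,0,0,0.01],[0,0,0,0,0,0,0.01]]]'

```text
clock: 6.08
tool_pos: [540.2, -164.2, 40.0]
tcp_rot: [3.142, -0.0, 0.119]
force: [0.1, -0.7, -1.9]
opening: 0.289
```

```bash
python3 - <<'E'
from h import *
st()
c=cap('wrist','w5.png')
E
```

```text
t 6.08 p [ 540.2 -164.2   40. ] rot [ 3.142 -0.     0.119] F [ 0.1 -0.7 -1.9] T [ 0.03  0.03 -0.  ] op 24.6 q [-0.36  0.04  1.62  0.    1.48  1.1 ]
```

View pics/w5.png

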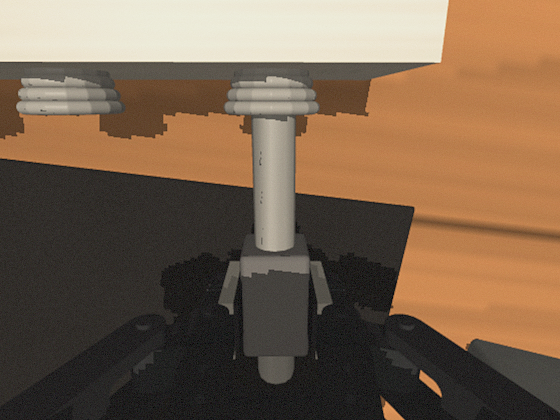

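Call:
carry_out --plan '[[[0.004,0,0,0,0,0,0.01],[0.004,0,0,0,0,0,0.01],[0.004,0,0,0,0,0,0.01],[0.004,0,0,0,0,0,0.01],[0.004,0,0,0,0,0,0.01],[0.004,0,0,0,0,0,0.01],[0.004,0,0,0,0,0,0.01],[0,0,0,0,0,0,0.01]]]'

```text
clock: 6.8
tool_pos: [568.5, -160.7, 39.8]
tcp_rot: [-3.141, -0.002, 0.12]
force: [2.5, 1.5, -2.2]
opening: 0.296
```

```bash
python3 - <<'E'
from h import *
st()
E
```

```text
t 6.8 p [ 568.5 -160.7   39.8] rot [-3.141e+00 -2.000e-03  1.200e-01] F [ 2.5  1.5 -2.2] T [ 0.15 -0.2   0.02] op 25.3 q [-0.33  0.11  1.55  0.    1.48  1.12]
```

Call:
carry_out --plan '[[[0.003,0,0,0,0,0,0.01],[0.002,0,0,0,0,0,0.01],[0.002,0,0,0,0,0,0.01],[0,0,0,0,0,0,0.01]]]'

```text
clock: 7.13
tool_pos: [574.8, -160.0, 39.8]
tcp_rot: [-3.141, -0.001, 0.119]
force: [1.3, 0.8, -3.2]
opening: 0.287
```

```bash
python3 - <<'E'
from h import *
st()
c=cap('wrist','w6.png')
E
```

```text
t 7.13 p [ 574.8 -160.    39.8] rot [-3.141e+00 -1.000e-03  1.190e-01] F [ 1.3  0.8 -3.2] T [0.21 0.06 0.07] op 24.5 q [-0.33  0.13  1.53  0.    1.48  1.12]
```

View pics/w6.png

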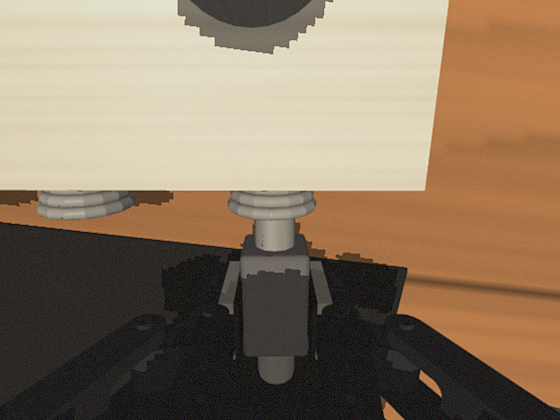

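Call:
carry_out --plan '[[[0.002,0,0,0,0,0,0.01],[0.002,0,0,0,0,0,0.01],[0.002,0,0,0,0,0,0.01],[0,0,0,0,0,0,0.01]]]'

```text
clock: 7.52
tool_pos: [575.8, -159.7, 39.3]
tcp_rot: [-3.14, 0.011, 0.119]
force: [-21.6, 1.0, 6.5]
opening: 0.294
```

```bash
python3 - <<'E'
from h import *
st()
c=cap('wrist','w7.png')
W=world(c)
for v in (215,222,228,235,250,270): print(v,np.round(np.nanmedian(W[v-1:v+2,262:286].reshape(-1,3),0),1))
E
```

```text
t 7.52 p [ 575.8 -159.7   39.3] rot [-3.14   0.011  0.119] F [-21.6   1.    6.5] T [0.28 2.84 0.32] op 25.1 q [-0.33  0.14  1.52 -0.    1.49  1.13]
215 [ 613.8 -155.5   66.8]
222 [ 611.5 -155.9   67.1]
228 [ 605.8 -156.3   57.4]
235 [ 603.  -156.7   57.2]
250 [ 597.1 -157.4   57.4]
270 [ 591.6 -158.1   63. ]
```

View pics/w7.png

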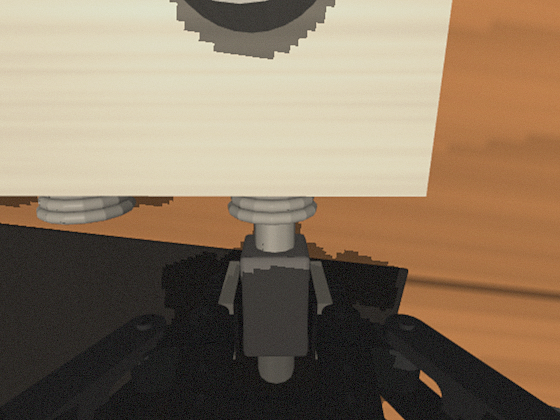

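Call:
carry_out --plan '[[[-0.0045,0,0,0,0,0,0.01],[0,0,0,0,0,0,0.045],[0,0,0,0,0,0,0.045],[0,0,0,0,0,0,0.045],[0,0,0,0,0,0,0.045],[0,0,-0.025,0,0,0,0.045],[0,0,-0.03,0,0,0,0.045],[0,0,-0.03,0,0,0,0.045],[0,0,0,0,0,0,0.07]]]'

```text
clock: 8.32
tool_pos: [578.8, -161.0, 133.1]
tcp_rot: [3.136, -0.011, 0.119]
force: [0.4, 0.4, 1.4]
opening: 0.655
```

```bash
python3 - <<'E'
from h import *
st()
c=cap('wrist','w8.png')
plan([442,63,120],yaw=0.133,claw=0.07)
E
```

```text
t 8.32 p [ 578.8 -161.   133.1] rot [ 3.136 -0.011  0.119] F [0.4 0.4 1.4] T [-0.01 -0.   -0.01] op 55.9 q [-0.33  0.08  1.41 -0.    1.63  1.12]
[[[-0.0136, -0.0298, 0.001, 0.03, -0.06, -0.1, 0.07],
[-0.0135, -0.0298, 0.0011, 0.03, -0.06, -0.1, 0.07],
[-0.0135, -0.0299, 0.0011, 0.03, -0.06, -0.1, 0.07],
[-0.0134, -0.0299, 0.0011, 0.03, -0.06, -0.1, 0.07],
[-0.0133, -0.0299, 0.0012, 0.03, -0.06, -0.1, 0.07],
[-0.0133, -0.0299, 0.0011, 0.03, -0.06, -0.1, 0.07],
[-0.0133, -0.0299, 0.0013, 0.03, -0.06, -0.1, 0.07],
[-0.0132, -0.03, 0.0012, 0.03, -0.06, -0.1, 0.07]]]
```

View pics/w8.png

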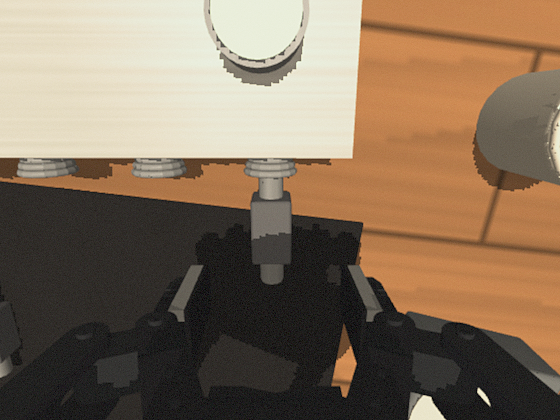

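Call:
carry_out --plan '[[[-0.0136,-0.0298,0.0011,0,0,-0.1,0.07],[-0.0135,-0.0298,0.0011,0,0,-0.1,0.07],[-0.0135,-0.0299,0.0011,0,0,-0.1,0.07],[-0.0134,-0.0299,0.0011,0,0,-0.1,0.07],[-0.0133,-0.0299,0.0011,0,0,-0.1,0.07],[-0.0133,-0.0299,0.0011,0,0,-0.1,0.07],[-0.0133,-0.0299,0.0011,0,0,-0.1,0.07],[-0.0132,-0.03,0.0011,0,0,-0.1,0.07],[0,0,0,0,0,0,0.07],[0,0,0,0,0,0,0.07]]]'

```text
clock: 9.2
tool_pos: [438.9, 64.9, 115.4]
tcp_rot: [3.141, 0.0, 0.136]
force: [0.2, -0.3, 0.5]
opening: 0.818
```

```bash
python3 - <<'E'
from h import *
st()
c=cap('wrist','w9.png')
print('t'); tubes(c,(150,40,420,285))
E
```

```text
t 9.2 p [438.9  64.9 115.4] rot [3.141 0.    0.136] F [ 0.2 -0.3  0.5] T [-0.05 -0.   -0.02] op 69.9 q [ 0.07 -0.33  1.83 -0.    1.65  1.5 ]
t
px [ 261   59   40  205 5946] len 139.4 yaw 0.158 sleeve(tip-95) [444.4  60.8] sleeve(width) [441.4  60.4] tip [538.2  75.8] wmax 27.3 wmed 15.8
px [161 268  23  17 230] len 21.1 yaw 2.501 sleeve(tip-95) [446.  83.] sleeve(width) [378.8 133.1] tip [369.9 139.7] wmax 9.6 wmed 5.9
px [367 268  23  17 229] len 21.1 yaw -2.220 sleeve(tip-95) [450.2  48.4] sleeve(width) [399.4 -18.5] tip [392.7 -27.3] wmax 9.6 wmed 6.9
```

View pics/w9.png

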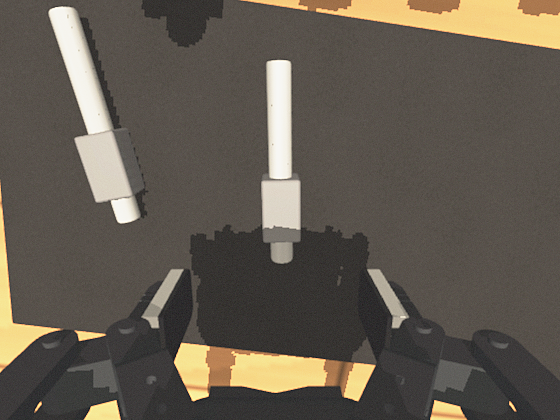

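```bash
python3 - <<'E'
from h import *
plan([443,62,6.5],yaw=0.147,claw=0.07,n=5)
E
```

```text
[[[0.0006, 0.0005, 0.0218, 0.01, 0.0, -0.14, 0.07],
[0.0007, 0.0005, 0.0218, 0.01, 0.0, -0.14, 0.07],
[0.0006, 0.0004, 0.0218, 0.01, 0.0, -0.14, 0.07],
[0.0007, 0.0005, 0.0218, 0.01, 0.0, -0.14, 0.07],
[0.0006, 0.0005, 0.0218, 0.01, 0.0, -0.14, 0.07]]]
```

Call:
carry_out --plan '[[[0.0016,0.0012,0.028,0,0,-0.35,0.07],[0.0016,0.0012,0.028,0,0,-0.35,0.07],[0,0,0.028,0,0,0,0.07],[0,0,0.017,0,0,0,0.07],[0,0,0.008,0,0,0,0.07],[0,0,0,0,0,0,0.07],[0,0,0,0,0,0,0.07]]]'

```text
clock: 9.83
tool_pos: [443.5, 61.2, 7.4]
tcp_rot: [3.141, 0.0, 0.144]
force: [0.8, 0.6, 1.2]
opening: 0.819
```

Call:
carry_out --plan '[[[0,0,0,0,0,0,0.01],[0,0,0,0,0,0,0.01],[0,0,0,0,0,0,0.01],[0,0,0,0,0,0,0.01],[0,0,0,0,0,0,0.01],[0,0,0,0,0,0,0.01],[0,0,0,0,0,0,0.01],[0,0,0,0,0,0,0.01]]]'

```text
clock: 10.5
tool_pos: [444.0, 61.9, 8.5]
tcp_rot: [3.141, -0.003, 0.146]
force: [-1.2, 0.1, 6.1]
opening: 0.289
```

```bash
python3 - <<'E'
from h import *
st()
p=manip.get_state()['tool_pos']; y=manip.get_state()['tcp_rot'][2]
plan([p[0],p[1],75],yaw=y,claw=0.01,n=3)
# port1, pre-insert 93+28 behind
plan([601.6-.993*121,-86.5-.119*121,41],yaw=0.119,claw=0.01,start=[p[0],p[1],75],cmdyaw=y,maxmm=25)
E
```

```text
t 10.5 p [444.   61.9   8.5] rot [ 3.141e+00 -3.000e-03  1.460e-01] F [-1.2  0.1  6.1] T [-0.01  0.1  -0.  ] op 24.7 q [ 0.06 -0.26  1.96 -0.    1.44  1.49]
[[[0.0001, 0.0, -0.0222, 0.01, -0.05, -0.0, 0.01],
[-0.0, 0.0, -0.0221, 0.01, -0.05, -0.0, 0.01],
[0.0, 0.0, -0.0222, 0.01, -0.05, -0.0, 0.01]]]
[[[0.0019, 0.0238, 0.0049, 0.0, -0.0, 0.22, 0.01],
[0.002, 0.0238, 0.0048, 0.0, -0.0, 0.22, 0.01],
[0.0021, 0.0237, 0.0049, 0.0, -0.0, 0.22, 0.01],
[0.0022, 0.0238, 0.0048, 0.0, -0.0, 0.22, 0.01],
[0.0023, 0.0238, 0.0049, 0.0, -0.0, 0.22, 0.01],
[0.0024, 0.0237, 0.0048, 0.0, -0.0, 0.22, 0.01],
[0.0025, 0.0238, 0.0049, 0.0, -0.0, 0.22, 0.01]]]
```

Call:
carry_out --plan '[[[0,0,-0.022,0,0,0,0.01],[0,0,-0.022,0,0,0,0.01],[0,0,-0.022,0,0,0,0.01],[0.0019,0.0238,0.0048,0,0,0.22,0.01],[0.002,0.0238,0.0048,0,0,0.22,0.01],[0.0021,0.0238,0.0048,0,0,0.22,0.01],[0.0022,0.0238,0.0048,0,0,0.22,0.01],[0.0023,0.0238,0.0048,0,0,0.22,0.01],[0.0024,0.0238,0.0045,0,0,0.22,0.01],[0.0025,0.0238,0.0045,0,0,0.22,0.01],[0,0,0,0,0,0,0.01],[0,0,0,0,0,0,0.01]]]'

```text
clock: 11.5
tool_pos: [479.9, -101.8, 39.2]
tcp_rot: [-3.141, 0.002, 0.117]
force: [0.3, 0.6, -0.8]
opening: 0.289
```

```bash
cat >> h.py <<'E'
def held(fn,vs=(45,80,120,160,200,235)):
    st()
    c=cap('wrist',fn);W=world(c)
    px=c['pixels'].astype(int).min(-1)
    g=c['pixels'].astype(int)
    for v in vs:
        # tube pixels: depth-based, near
        d=c['depth'][v,225:325]; z=W[v,225:325,2]
        r=np.nonzero((z>35)&(z<90))[0]
        if len(r)<5: print(v,'none'); continue
        a,b=225+r.min(),225+r.max()
        print(v,a,b,'axis50',np.round(ray(c,[[(a+b)/2,v]],50)[0][:2],1),'med',np.round(np.nanmedian(W[v-2:v+3,(a+b)//2-6:(a+b)//2+7].reshape(-1,3),0),1))
    for v in (285,320): print('sleeve',np.round(np.nanmedian(W[v-3:v+3,255:295].reshape(-1,3),0),1))
    col=np.nonzero((W[:240,273,2]>35)&(W[:240,273,2]<90))[0]
    if len(col): print('tip row',col.min(), np.round(ray(c,[[273,col.min()]],56)[0],1))
E
python3 -c "
from h import *
held('w10.png')"
```

```text
t 11.5 p [ 479.9 -101.8   39.2] rot [-3.141e+00  2.000e-03  1.170e-01] F [ 0.3  0.6 -0.8] T [0.01 0.08 0.  ] op 24.7 q [-0.28 -0.16  1.81  0.    1.49  1.18]
45 251 296 axis50 [572.1 -91.3] med [571.4 -91.2  54.7]
80 252 296 axis50 [561.1 -92.7] med [560.9 -92.8  54.7]
120 252 295 axis50 [547.8 -94.1] med [547.9 -93.9  54.8]
160 253 295 axis50 [533.6 -95.9] med [534.3 -95.8  54.7]
200 254 294 axis50 [518.4 -97.7] med [519.6 -97.5  54.7]
235 245 304 axis50 [504.3 -99.5] med [506.1 -99.1  54.8]
sleeve [ 488.2 -101.3   60.3]
sleeve [ 473.2 -103.2   60.3]
tip row 36 [573.9 -90.9  56. ]
```

View pics/w10.png

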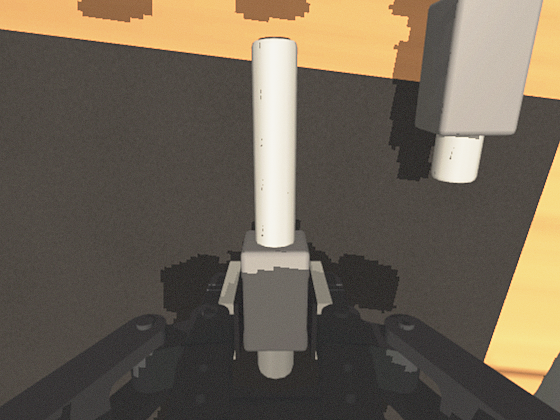

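Call:
carry_out --plan '[[[0.004,-0.0013,-0.003,0,0,0,0.01],[0.012,0,0,0,0,0,0.01],[0.012,0,0,0,0,0,0.01],[0.01,0,0,0,0,0,0.01],[0.008,0,0,0,0,0,0.01],[0.005,0,0,0,0,0,0.01],[0,0,0,0,0,0,0.01]]]'

```text
clock: 12.13
tool_pos: [531.9, -93.0, 43.3]
tcp_rot: [-3.141, -0.001, 0.12]
force: [0.8, 1.0, -0.8]
opening: 0.292
```

```bash
python3 -c "
from h import *
held('w11.png',(140,180,220))"
```

```text
t 12.13 p [531.9 -93.   43.3] rot [-3.141e+00 -1.000e-03  1.200e-01] F [ 0.8  1.  -0.8] T [ 0.03  0.02 -0.05] op 24.9 q [-0.24 -0.02  1.68  0.    1.48  1.21]
140 253 295 axis50 [592.2 -86.1] med [593.2 -86.   59.1]
180 254 294 axis50 [577.1 -87.9] med [579.  -87.7  59. ]
220 255 294 axis50 [560.9 -90. ] med [564.  -89.5  59.1]
sleeve [540.2 -92.6  64.5]
sleeve [525.1 -94.3  64.5]
tip row 0 [636.9 -80.4  56. ]
```

View pics/w11.png

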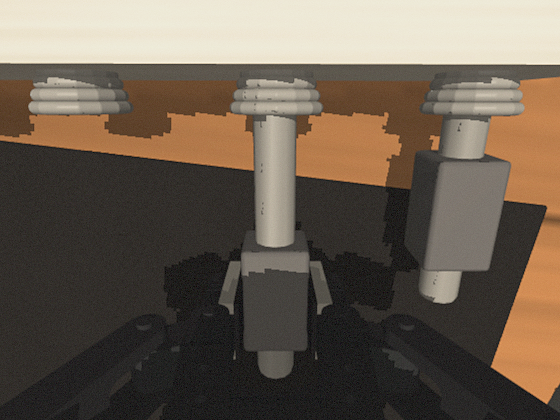

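Call:
carry_out --plan '[[[0.003,0.0006,0.0009,0,0,0,0.01],[0.004,0,0,0,0,0,0.01],[0.004,0,0,0,0,0,0.01],[0.004,0,0,0,0,0,0.01],[0.004,0,0,0,0,0,0.01],[0.004,0,0,0,0,0,0.01],[0.004,0,0,0,0,0,0.01],[0.003,0,0,0,0,0,0.01],[0,0,0,0,0,0,0.01]]]'

```text
clock: 12.93
tool_pos: [562.0, -90.7, 42.1]
tcp_rot: [-3.141, -0.002, 0.119]
force: [1.5, 1.3, -2.5]
opening: 0.288
```

Call:
carry_out --plan '[[[0.003,0,0,0,0,0,0.01],[0.002,0,0,0,0,0,0.01],[0.002,0,0,0,0,0,0.01],[0,0,0,0,0,0,0.01]]]'

```text
clock: 13.27
tool_pos: [566.8, -90.1, 41.9]
tcp_rot: [-3.141, 0.003, 0.119]
force: [-8.3, -0.2, 0.3]
opening: 0.292
```

```bash
python3 -c "
from h import *
held('w12.png',(240,245))"
```

```text
t 13.27 p [566.8 -90.1  41.9] rot [-3.141e+00  3.000e-03  1.190e-01] F [-8.3 -0.2  0.3] T [0.08 1.08 0.1 ] op 24.9 q [-0.22  0.07  1.59 -0.    1.48  1.24]
240 243 304 axis50 [587.9 -87.8] med [591.  -87.2  57.8]
245 242 306 axis50 [585.8 -88.2] med [589.  -87.9  57.8]
sleeve [575.2 -89.7  62.9]
sleeve [560.  -91.5  63. ]
tip row 0 [671.4 -77.8  56. ]
```

View pics/w12.png

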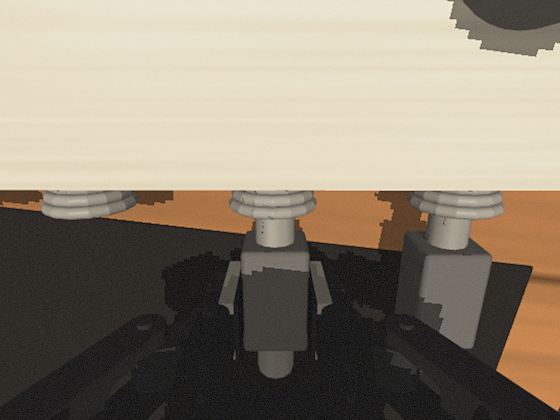

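Call:
carry_out --plan '[[[0.002,0,0,0,0,0,0.01],[0.002,0,0,0,0,0,0.01],[0,0,0,0,0,0,0.01]]]'

```text
clock: 13.57
tool_pos: [566.8, -90.1, 41.6]
tcp_rot: [-3.14, 0.013, 0.118]
force: [-26.1, -0.0, 8.7]
opening: 0.29
```

Call:
carry_out --plan '[[[-0.0055,0,0,0,0,0,0.01],[0,0,0,0,0,0,0.045],[0,0,0,0,0,0,0.045],[0,0,0,0,0,0,0.045],[0,0,0,0,0,0,0.045],[0,0,-0.025,0,0,0,0.045],[0,0,-0.03,0,0,0,0.045],[0,0,-0.03,0,0,0,0.045],[0,0,0,0,0,0,0.07],[0,0,0,0,0,0,0.07]]]'

```text
clock: 14.4
tool_pos: [568.1, -90.6, 130.3]
tcp_rot: [3.14, -0.006, 0.119]
force: [0.1, 0.5, -0.4]
opening: 0.794
```

```bash
python3 -c "
from h import *
st();c=cap('wrist','w13.png')
plan([455.5,182,140],yaw=0.285,claw=0.07)"
```

```text
t 14.4 p [568.1 -90.6 130.3] rot [ 3.14  -0.006  0.119] F [ 0.1  0.5 -0.4] T [-0.03 -0.02  0.  ] op 67.8 q [-0.22  0.02  1.48 -0.    1.63  1.23]
[[[-0.0087, -0.0315, -0.0014, 0.01, -0.01, -1.06, 0.07],
[-0.0082, -0.0317, -0.0013, 0.01, -0.01, -1.06, 0.07],
[-0.0075, -0.0318, -0.0014, 0.01, -0.01, -1.06, 0.07],
[-0.007, -0.032, -0.0014, 0.01, -0.01, -1.06, 0.07],
[-0.0063, -0.032, -0.0013, 0.01, -0.01, -1.06, 0.07],
[-0.0058, -0.0322, -0.0014, 0.01, -0.01, -1.06, 0.07],
[-0.0052, -0.0323, -0.0013, 0.01, -0.01, -1.06, 0.07],
[-0.0045, -0.0324, -0.0013, 0.01, -0.01, -1.06, 0.07],
[-0.004, -0.0325, -0.0013, 0.01, -0.01, -1.06, 0.07]]]
```

View pics/w13.png

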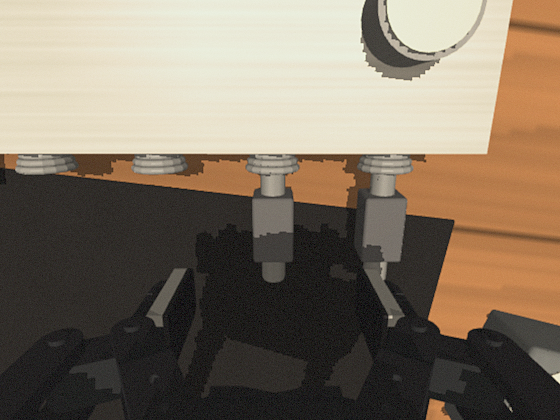

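Call:
carry_out --plan '[[[-0.0087,-0.0315,-0.0014,0,0,-1.06,0.07],[-0.0082,-0.0317,-0.0014,0,0,-1.06,0.07],[-0.0075,-0.0318,-0.0014,0,0,-1.06,0.07],[-0.007,-0.032,-0.0014,0,0,-1.06,0.07],[-0.0063,-0.032,-0.0014,0,0,-1.06,0.07],[-0.0058,-0.0322,-0.0014,0,0,-1.06,0.07],[-0.0052,-0.0323,-0.0014,0,0,-1.06,0.07],[-0.0045,-0.0324,-0.0014,0,0,-1.06,0.07],[-0.004,-0.0325,-0.0014,0,0,-1.06,0.07],[0,0,0,0,0,0,0.07],[0,0,0,0,0,0,0.07]]]'

```text
clock: 15.37
tool_pos: [453.8, 183.2, 138.2]
tcp_rot: [3.141, 0.002, 0.288]
force: [-0.2, 0.3, -0.3]
opening: 0.818
```

```bash
python3 -c "
from h import *
st();c=cap('wrist','w14.png');tubes(c,(170,50,400,290))"
```

```text
t 15.37 p [453.8 183.2 138.2] rot [3.141e+00 2.000e-03 2.880e-01] F [-0.2  0.3 -0.3] T [-0.04  0.01 -0.02] op 69.9 q [ 0.31 -0.21  1.68 -0.    1.67  1.6 ]
px [ 170   50   31  143 2273] len 102.8 yaw -3.049 sleeve(tip-95) [534.  270.8] sleeve(width) [529.8 270.4] tip [439.4 262. ] wmax 20.2 wmed 6.1
px [334  50  66  22 563] len 47.2 yaw 1.635 sleeve(tip-95) [575.8  80.1] sleeve(width) [572.2 135.7] tip [569.6 174.9] wmax 7.9 wmed 4.1
px [ 264   66   37  187 4939] len 138.6 yaw 0.321 sleeve(tip-95) [458.  178.3] sleeve(width) [456.1 177.6] tip [548.2 208.2] wmax 27.3 wmed 15.6
px [170 269  14  21 180] len 21.5 yaw 3.032 sleeve(tip-95) [452.6 234.4] sleeve(width) [373.6 243.2] tip [358.2 244.9] wmax 9.3 wmed 4.6
px [367 269  26  21 299] len 28.1 yaw 0.976 sleeve(tip-95) [370.3  15. ] sleeve(width) [415.6  82.1] tip [423.5  93.7] wmax 10.2 wmed 7.8
```

View pics/w14.png

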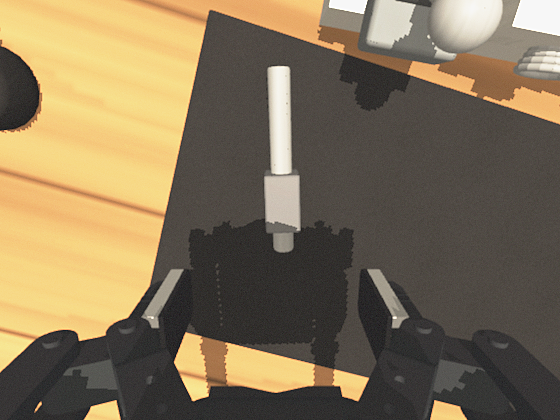

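Call:
carry_out --plan '[[[0.0008,0.0022,0.03,0,0,-0.5,0.07],[0.0008,0.0022,0.03,0,0,-0.5,0.07],[0,0,0.03,0,0,0,0.07],[0,0,0.025,0,0,0,0.07],[0,0,0.011,0,0,0,0.07],[0,0,0.005,0,0,0,0.07],[0,0,0,0,0,0,0.07],[0,0,0,0,0,0,0.07]]]'

```text
clock: 16.08
tool_pos: [458.6, 178.1, 10.0]
tcp_rot: [3.141, -0.002, 0.302]
force: [0.5, 0.5, 0.7]
opening: 0.822
```

Call:
carry_out --plan '[[[0,0,0,0,0,0,0.01],[0,0,0,0,0,0,0.01],[0,0,0,0,0,0,0.01],[0,0,0,0,0,0,0.01],[0,0,0,0,0,0,0.01],[0,0,0,0,0,0,0.01],[0,0,0,0,0,0,0.01],[0,0,0,0,0,0,0.01]]]'

```text
clock: 16.75
tool_pos: [458.5, 178.8, 10.1]
tcp_rot: [-3.142, -0.002, 0.303]
force: [-0.9, -0.5, 5.5]
opening: 0.289
```

```bash
python3 - <<'E'
from h import *
st()
p=manip.get_state()['tool_pos']; y=manip.get_state()['tcp_rot'][2]
# port2, pre-insert 93+28 behind
plan([593.2-.993*121,-16.7-.119*121,50-(16-p[2])],yaw=0.119,claw=0.01,start=[p[0],p[1],p[2]+66],cmdyaw=y,maxmm=25)
E
```

```text
t 16.75 p [458.5 178.8  10.1] rot [-3.142e+00 -2.000e-03  3.030e-01] F [-0.9 -0.5  5.5] T [-0.01  0.12  0.01] op 24.7 q [ 0.3  -0.13  1.85  0.    1.43  1.57]
[[[-0.0054, 0.0227, 0.0036, 0.0, -0.0, 1.17, 0.01],
[-0.0049, 0.0229, 0.0035, 0.0, -0.0, 1.17, 0.01],
[-0.0045, 0.0229, 0.0036, 0.0, -0.0, 1.17, 0.01],
[-0.004, 0.0231, 0.0035, 0.0, -0.0, 1.17, 0.01],
[-0.0035, 0.0231, 0.0036, 0.0, -0.0, 1.17, 0.01],
[-0.0031, 0.0231, 0.0035, 0.0, -0.0, 1.17, 0.01],
[-0.0026, 0.0233, 0.0036, 0.0, -0.0, 1.17, 0.01],
[-0.0021, 0.0233, 0.0035, 0.0, -0.0, 1.17, 0.01],
[-0.0016, 0.0233, 0.0036, 0.0, -0.0, 1.17, 0.01]]]
```

Call:
carry_out --plan '[[[-0.005,0,-0.022,0,0,0,0.01],[-0.008,0,-0.022,0,0,0,0.01],[-0.008,0,-0.022,0,0,0,0.01],[-0.0054,0.0227,0.0035,0,0,1.17,0.01],[-0.0049,0.0229,0.0035,0,0,1.17,0.01],[-0.0045,0.0229,0.0035,0,0,1.17,0.01],[-0.004,0.0231,0.0035,0,0,1.17,0.01],[-0.0035,0.0231,0.0035,0,0,1.17,0.01],[0.0039,0.0231,0.0035,0,0,1.17,0.01],[0.0044,0.0233,0.0035,0,0,1.17,0.01],[0.0049,0.0233,0.0035,0,0,1.17,0.01]]]'

```text
clock: 17.67
tool_pos: [471.0, -11.7, 46.1]
tcp_rot: [-3.141, 0.001, 0.138]
force: [0.2, -0.2, -1.5]
opening: 0.286
```

Call:
carry_out --plan '[[[-0.0016,0.0233,0.0035,0,0,1.17,0.01],[0,0,0,0,0,0,0.01],[0,0,0,0,0,0,0.01]]]'

```text
clock: 17.92
tool_pos: [472.3, -34.7, 42.4]
tcp_rot: [-3.141, 0.002, 0.117]
force: [0.2, 1.4, -0.5]
opening: 0.289
```

```bash
python3 -c "
from h import *
held('w15.png')"
```

```text
t 17.92 p [472.3 -34.7  42.4] rot [-3.141e+00  2.000e-03  1.170e-01] F [ 0.2  1.4 -0.5] T [-0.03  0.03 -0.02] op 24.7 q [-0.15 -0.21  1.85  0.    1.5   1.31]
45 250 294 axis50 [564.8 -23.5] med [564.  -23.7  56.2]
80 250 294 axis50 [553.5 -24.8] med [553.1 -24.9  56.3]
120 252 294 axis50 [539.9 -26.8] med [540.2 -26.8  56.3]
160 253 294 axis50 [525.3 -28.6] med [526.3 -28.4  56.3]
200 254 293 axis50 [509.8 -30.4] med [511.5 -30.1  56.5]
235 244 304 axis50 [495.3 -32.3] med [497.7 -32.1  56.5]
sleeve [479.6 -34.2  61.9]
sleeve [464.3 -36.2  62. ]
tip row 38 [566.1 -23.8  56. ]
```

View pics/w15.png

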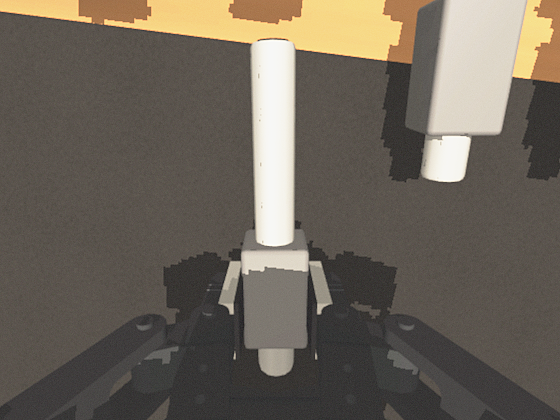

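Call:
carry_out --plan '[[[0.002,-0.0036,-0.0013,0,0,0,0.01],[0.012,0,0,0,0,0,0.01],[0.012,0,0,0,0,0,0.01],[0.01,0,0,0,0,0,0.01],[0.008,0,0,0,0,0,0.01],[0.005,0,0,0,0,0,0.01],[0,0,0,0,0,0,0.01]]]'

```text
clock: 18.55
tool_pos: [521.9, -24.0, 44.6]
tcp_rot: [3.141, -0.001, 0.12]
force: [1.8, -1.3, -2.8]
opening: 0.294
```

```bash
python3 -c "
from h import *
held('w16.png',(140,180,220))"
```

```text
t 18.55 p [521.9 -24.   44.6] rot [ 3.141e+00 -1.000e-03  1.200e-01] F [ 1.8 -1.3 -2.8] T [-0.23 -0.12 -0.18] op 25.1 q [-0.11 -0.07  1.73 -0.    1.49  1.34]
140 252 294 axis50 [582.1 -16.7] med [583.  -16.6  58.6]
180 253 294 axis50 [566.8 -18.7] med [568.7 -18.3  58.9]
220 254 293 axis50 [550.5 -20.6] med [553.2 -20.1  58.7]
sleeve [529.3 -23.6  64.1]
sleeve [513.9 -25.4  64.1]
tip row 0 [627.3 -11.4  56. ]
```

View pics/w16.png

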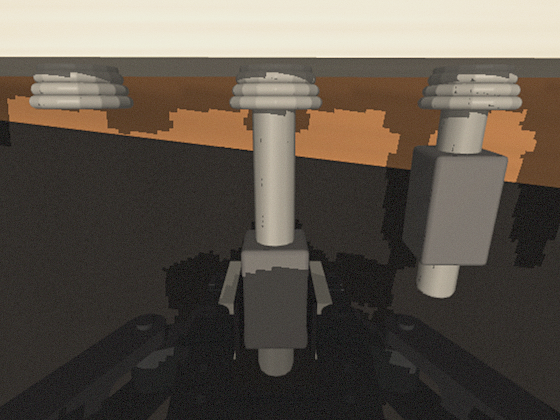

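Call:
carry_out --plan '[[[0.003,0.0007,0.0008,0,0,0,0.01],[0.004,0,0,0,0,0,0.01],[0.004,0,0,0,0,0,0.01],[0.004,0,0,0,0,0,0.01],[0.004,0,0,0,0,0,0.01],[0.004,0,0,0,0,0,0.01],[0.004,0,0,0,0,0,0.01],[0.003,0,0,0,0,0,0.01],[0,0,0,0,0,0,0.01]]]'

```text
clock: 19.35
tool_pos: [552.0, -21.5, 43.7]
tcp_rot: [-3.141, -0.002, 0.119]
force: [1.8, 0.3, -3.6]
opening: 0.289
```

Call:
carry_out --plan '[[[0.003,0,0,0,0,0,0.01],[0.003,0,0,0,0,0,0.01],[0.003,0,0,0,0,0,0.01],[0,0,0,0,0,0,0.01]]]'

```text
clock: 19.68
tool_pos: [558.7, -20.7, 43.4]
tcp_rot: [-3.141, 0.004, 0.119]
force: [-8.8, 0.2, 0.9]
opening: 0.284
```

```bash
python3 -c "
from h import *
held('w17.png',(240,245))"
```

```text
t 19.68 p [558.7 -20.7  43.4] rot [-3.141  0.004  0.119] F [-8.8  0.2  0.9] T [-0.    1.24  0.01] op 24.3 q [-0.1   0.03  1.63 -0.    1.49  1.35]
240 243 305 axis50 [579.3 -18.6] med [582.2 -18.2  57.5]
245 242 306 axis50 [577.1 -18.9] med [580.4 -18.5  57.8]
sleeve [566.3 -20.4  62.8]
sleeve [550.8 -22.3  62.9]
tip row 0 [663.7  -8.3  56. ]
```

View pics/w17.png

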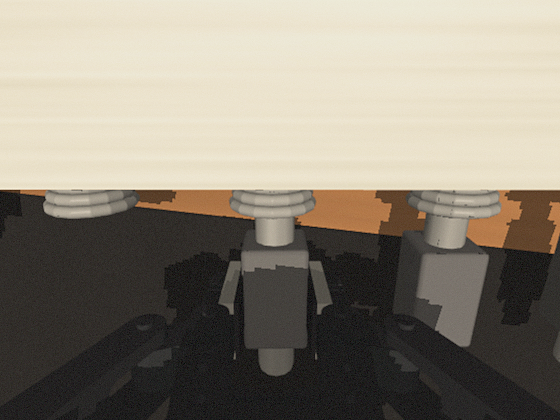

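Bottoming is starting, so I'll confirm with a firmer push and then release.

Call:
carry_out --plan '[[[0.002,0,0,0,0,0,0.01],[0.002,0,0,0,0,0,0.01],[0,0,0,0,0,0,0.01]]]'

```text
clock: 19.98
tool_pos: [558.8, -20.5, 43.1]
tcp_rot: [-3.141, 0.013, 0.119]
force: [-26.2, -0.6, 9.7]
opening: 0.287
```

Call:
carry_out --plan '[[[-0.0055,0,0,0,0,0,0.01],[0,0,0,0,0,0,0.045],[0,0,0,0,0,0,0.045],[0,0,0,0,0,0,0.045],[0,0,0,0,0,0,0.045],[0,0,-0.03,0,0,0,0.045],[0,0,-0.035,0,0,0,0.045],[0,0,-0.04,0,0,0,0.045],[0,0,-0.04,0,0,0,0],[0,0,-0.04,0,0,0,0],[0,0,0,0,0,0,0],[0,0,0,0,0,0,0]]]'

```text
clock: 20.98
tool_pos: [560.1, -21.0, 232.9]
tcp_rot: [3.14, -0.008, 0.119]
force: [-0.1, -0.7, -0.9]
opening: 0.002
```

```bash
python3 -c "
from h import *
st();c=cap('wrist','w18.png');np.savez('w18.npz',W=world(c),**c);c=cap('scene','s2.png');c=cap('top','t2.png')"
```

```text
t 20.98 p [560.1 -21.  232.9] rot [ 3.14  -0.008  0.119] F [-0.1 -0.7 -0.9] T [ 0.02 -0.02  0.03] op 0.2 q [-0.1  -0.02  1.34 -0.    1.81  1.35]
```

View pics/w18.png

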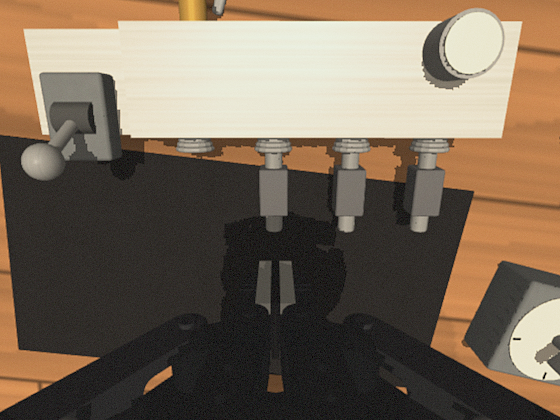

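View pics/s2.png

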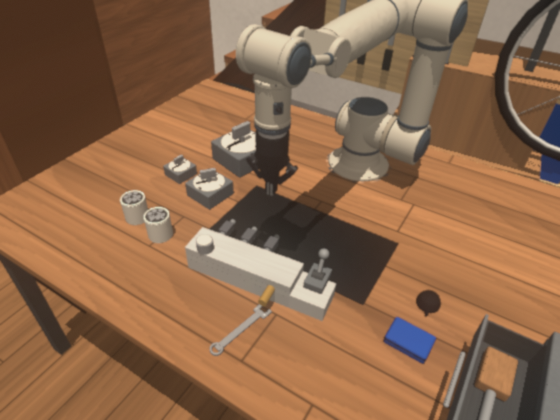

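View pics/t2.png

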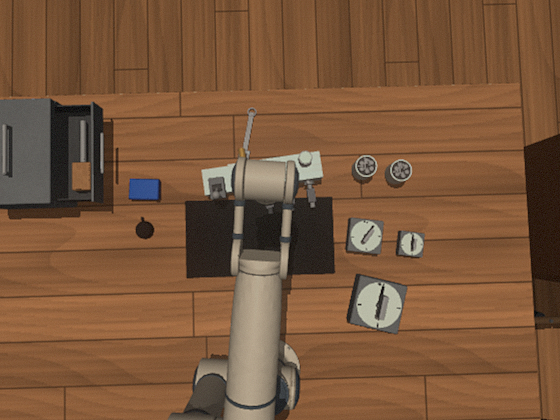

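```bash
python3 - <<'E'
from h import *
from scipy.optimize import least_squares
z=np.load('w18.npz');W=z['W']
P=W[145:180,22:62].reshape(-1,3); P=P[np.isfinite(P).all(1)&(P[:,2]>115)]
print(len(P),P.min(0),P.max(0))
r=least_squares(lambda q:np.linalg.norm(P-q[:3],axis=1)-q[3],[*P.mean(0)-[0,0,8],10],loss='soft_l1'); print('ball',r.x)
S=W[120:145,50:85].reshape(-1,3); 
for u,v in [(68,132),(62,140),(75,115),(85,115),(60,80),(110,150),(70,155)]: print(u,v,np.round(W[v,u],1))
px=z['pixels']; cv2.imwrite('pics/lev.png',cv2.cvtColor(cv2.resize(px[60:190,10:135],None,fx=4,fy=4),cv2.COLOR_RGB2BGR))
E
```

```text
1212 [564.2118713  129.53185246 116.23584612] [588.44641817 153.18859065 140.08959382]
ball [576.35144355 143.08361691 126.07143522  12.70421027]
68 132 [594.5 140.6  97.1]
62 140 [589.5 139.9 107. ]
75 115 [606.7 141.1  85.4]
85 115 [607.7 132.8  86.4]
60 80 [631.4 156.5  76.2]
110 150 [580.7 118.9  74.6]
70 155 [572.7 151.7  75.5]
```

View pics/lev.png

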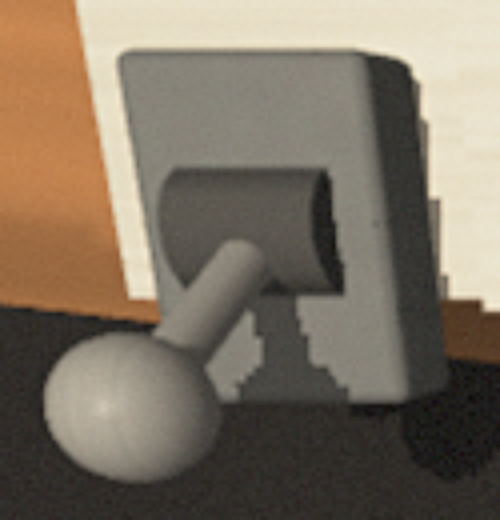

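```bash
python3 - <<'E'
from h import *
plan([532,138.5,200],yaw=0.119,claw=0.0,maxmm=30)
E
```

```text
[[[-0.0012, -0.0269, 0.0045, -0.01, 0.02, -0.0, 0.0],
[-0.0011, -0.0269, 0.0045, -0.01, 0.02, -0.0, 0.0],
[-0.0012, -0.0269, 0.0045, -0.01, 0.02, -0.0, 0.0],
[-0.0011, -0.0268, 0.0045, -0.01, 0.02, -0.0, 0.0],
[-0.0012, -0.0269, 0.0044, -0.01, 0.02, -0.0, 0.0],
[-0.0012, -0.0269, 0.0045, -0.01, 0.02, -0.0, 0.0]]]
```

Call:
carry_out --plan '[[[-0.0012,-0.0269,0.0045,0,0,0,0],[-0.0012,-0.0269,0.0045,0,0,0,0],[-0.0012,-0.0269,0.0045,0,0,0,0],[-0.0012,-0.0269,0.0045,0,0,0,0],[-0.0012,-0.0269,0.0045,0,0,0,0],[-0.0012,-0.0269,0.0045,0,0,0,0],[0,0,0.03,0,0,0,0],[0,0,0.03,0,0,0,0],[0,0,0.029,0,0,0,0],[0,0,0,0,0,0,0],[0,0,0,0,0,0,0]]]'

```text
clock: 22.05
tool_pos: [530.1, 138.2, 109.4]
tcp_rot: [3.141, 0.007, 0.119]
force: [-0.1, 0.9, 0.4]
opening: 0.001
```

```bash
python3 -c "
from h import *
st();c=cap('wrist','w19.png')"
```

```text
t 22.05 p [530.1 138.2 109.4] rot [3.141 0.007 0.119] F [-0.1  0.9  0.4] T [-0.    0.01 -0.  ] op 0.0 q [ 0.19 -0.03  1.57  0.    1.61  1.64]
```

View pics/w19.png

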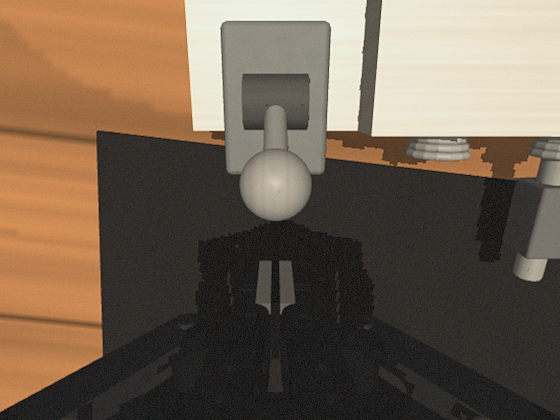

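Call:
carry_out --plan '[[[0.008,0,0,0,0,0,0],[0.008,0,0,0,0,0,0],[0.008,0,0,0,0,0,0],[0.008,0,0,0,0,0,0],[0.008,0,0,0,0,0,0],[0.008,0,0,0,0,0,0],[0.008,0,0,0,0,0,0],[0.008,0,0,0,0,0,0],[0.006,0,0,0,0,0,0],[0,0,0,0,0,0,0]]]'

```text
clock: 22.93
tool_pos: [602.6, 146.9, 112.1]
tcp_rot: [3.142, 0.0, 0.119]
force: [0.4, -0.0, 0.3]
opening: 0.002
```

Call:
carry_out --plan '[[[0.004,0,0,0,0,0,0],[0.004,0,0,0,0,0,0],[0.003,0,0,0,0,0,0],[0,0,0,0,0,0,0]]]'

```text
clock: 23.27
tool_pos: [609.4, 147.8, 112.3]
tcp_rot: [3.141, 0.009, 0.119]
force: [-14.7, -2.1, 4.5]
opening: -0.0
```

```bash
python3 -c "
from h import *
st();c=cap('wrist','w20.png')"
```

```text
t 23.27 p [609.4 147.8 112.3] rot [3.141 0.009 0.119] F [-14.7  -2.1   4.5] T [-0.39  2.31 -0.04] op -0.0 q [0.18 0.18 1.34 0.   1.63 1.64]
```

View pics/w20.png

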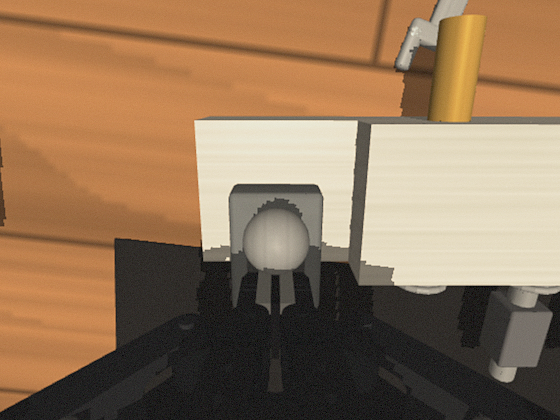

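Call:
carry_out --plan '[[[0.002,0,0,0,0,0,0],[0,0,0,0,0,0,0],[-0.02,0,0,0,0,0,0],[-0.03,0,0,0,0,0,0],[-0.03,0,-0.02,0,0,0,0],[-0.01,0,-0.035,0,0,0,0],[0,0,-0.035,0,0,0,0],[0,0,-0.02,0,0,0,0],[0,0,0,0,0,0,0],[0,0,0,0,0,0,0]]]'

```text
clock: 24.15
tool_pos: [526.0, 137.9, 225.1]
tcp_rot: [-3.141, -0.005, 0.119]
force: [0.5, 0.2, -0.9]
opening: 0.005
```

```bash
python3 - <<'E'
from h import *
from scipy.optimize import least_squares
st();c=cap('wrist','w21.png');W=world(c)
g=(W[...,2]>112)&(W[...,2]<150)&(W[...,1]>120)&(W[...,1]<175)&(W[...,0]>600)
P=W[g]; print(len(P))
r=least_squares(lambda q:np.linalg.norm(P-q[:3],axis=1)-q[3],[*P.mean(0)-[0,0,8],10],loss='soft_l1'); print('ball',r.x)
# timer from top image
z=np.load('top0.npz');Wt=z['W']
p=z['px'].astype(int).min(-1)
m=(p>150)&(Wt[...,1]<-230)&(Wt[...,1]>-380)&(Wt[...,0]>380)&(Wt[...,0]<520)
n,l,s,cc=cv2.connectedComponentsWithStats(m.astype(np.uint8))
for i in range(1,n):
    if s[i,4]>50: print(s[i],cc[i],np.nanmedian(Wt[l==i],0))
plan([400,-290,260],yaw=-0.2,claw=0.07)
E
```

```text
t 24.15 p [526.  137.9 225.1] rot [-3.141 -0.005  0.119] F [ 0.5  0.2 -0.9] T [ 0.03  0.04 -0.01] op 0.4 q [ 0.19 -0.07  1.4  -0.    1.8   1.65]
1507
ball [632.56480912 149.82919994 125.28223493  12.9032167 ]
[351 221  30  30 567] [365.1622575  235.54144621] [ 435.4726533  -328.85563852   55.53328276]
[[[-0.0125, 0.0293, -0.0027, -0.0, -0.01, 1.3, 0.07],
[-0.0119, 0.0295, -0.0026, -0.0, -0.01, 1.3, 0.07],
[-0.0111, 0.0298, -0.0027, -0.0, -0.01, 1.3, 0.07],
[-0.0105, 0.0301, -0.0026, -0.0, -0.01, 1.3, 0.07],
[-0.0098, 0.0303, -0.0027, -0.0, -0.01, 1.3, 0.07],
[-0.0092, 0.0305, -0.0026, -0.0, -0.01, 1.3, 0.07],
[-0.0084, 0.0307, -0.0027, -0.0, -0.01, 1.3, 0.07],
[-0.0077, 0.0309, -0.0026, -0.0, -0.01, 1.3, 0.07],
[-0.0071, 0.031, -0.0027, -0.0, -0.01, 1.3, 0.07],
[-0.0063, 0.0312, -0.0026, -0.0, -0.01, 1.3, 0.07],
[-0.0056, 0.0314, -0.0026, -0.0, -0.01, 1.3, 0.07],
[-0.0049, 0.0314, -0.0027, -0.0, -0.01, 1.3, 0.07]]]
[[[-0.0042, 0.0316, -0.0026, -0.0, -0.01, 1.3, 0.07],
[-0.0034, 0.0317, -0.0027, -0.0, -0.01, 1.3, 0.07]]]
```

View pics/w21.png

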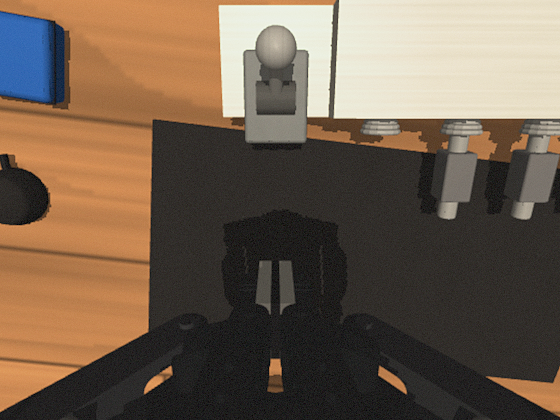

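Call:
carry_out --plan '[[[-0.0125,0.0293,-0.0027,0,0,1.3,0.07],[-0.0119,0.0295,-0.0027,0,0,1.3,0.07],[-0.0111,0.0298,-0.0027,0,0,1.3,0.07],[-0.0105,0.03,-0.0027,0,0,1.3,0.07],[-0.0098,0.0303,-0.0027,0,0,1.3,0.07],[-0.0092,0.0305,-0.0027,0,0,1.3,0.07],[-0.0084,0.0307,-0.0027,0,0,1.3,0.07],[-0.0077,0.031,-0.0027,0,0,1.3,0.07],[-0.007,0.031,-0.0027,0,0,1.3,0.07],[-0.0063,0.0312,-0.0027,0,0,1.3,0.07],[-0.0056,0.0314,-0.0027,0,0,1.3,0.07],[-0.005,0.0314,-0.0027,0,0,1.3,0.07]]]'

```text
clock: 25.2
tool_pos: [416.7, -230.1, 253.2]
tcp_rot: [-3.14, 0.003, -0.155]
force: [0.4, -0.5, 0.8]
opening: 0.818
```

Call:
carry_out --plan '[[[-0.0042,0.0316,-0.0027,0,0,1.3,0.07],[-0.0034,0.0317,-0.0027,0,0,1.3,0.07],[0,0,0,0,0,0,0.07],[0,0,0,0,0,0,0.07]]]'

```text
clock: 25.53
tool_pos: [398.9, -291.1, 258.4]
tcp_rot: [-3.14, 0.003, -0.202]
force: [-0.4, 0.4, -0.3]
opening: 0.819
```

```bash
python3 - <<'E'
from h import *
st();c=cap('wrist','w22.png');np.savez('w22.npz',W=world(c),**c)
E
```

```text
t 25.53 p [ 398.9 -291.1  258.4] rot [-3.14e+00  3.00e-03 -2.02e-01] F [-0.4  0.4 -0.3] T [-0.    0.01 -0.04] op 69.9 q [-0.7  -0.18  1.45  0.    1.88  1.07]
```

View pics/w22.png

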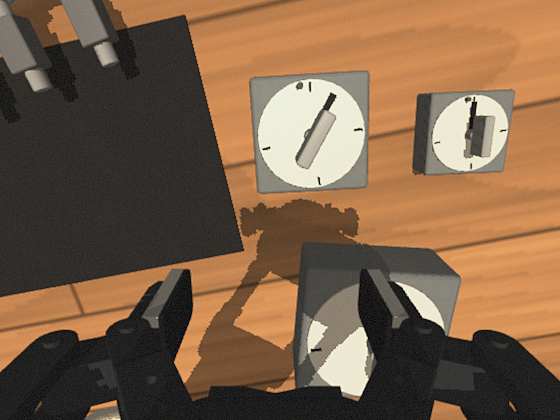

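```bash
cat > key.py <<'E'
from h import *
def key(fn=None,c=None,ctr=(435,-329)):
    if c is None: c=cap('wrist',fn)
    W=world(c); x,y,z=W[...,0],W[...,1],W[...,2]
    near=(np.hypot(x-ctr[0],y-ctr[1])<45)
    m=near&(z>94)&(z<108)
    n,l,s,_=cv2.connectedComponentsWithStats(m.astype(np.uint8))
    i=1+np.argmax(s[1:,4]); v,u=np.nonzero(l==i); P=ray(c,np.c_[u,v],101)[:,:2]
    rect=cv2.minAreaRect(P.astype(np.float32)); print('wing rect',np.round(rect[0],1),np.round(rect[1],1))
    cc=P.mean(0); w,V=np.linalg.eigh(np.cov((P-cc).T)); a=V[:,1]
    px=c['pixels'].astype(int)
    d=near&(z<70)&(z>50)&(px.max(-1)<60)
    v,u=np.nonzero(d); D=ray(c,np.c_[u,v],58)[:,:2]
    # white dial
    wd=(np.hypot(x-ctr[0],y-ctr[1])<62)&(px.min(-1)>140)&(z<66)
    v,u=np.nonzero(wd); Q=ray(c,np.c_[u,v],55)[:,:2]; (cx,cy),r=cv2.minEnclosingCircle(Q.astype(np.float32))
    print('dial',round(cx,1),round(cy,1),round(r,1),'wing c',np.round(cc,1),'yaw mod pi %.3f'%np.arctan2(a[1],a[0]), 'n',len(P), 'med z',np.nanmedian(z[l==i]))
    dd=D-np.array([cx,cy]); rr=np.linalg.norm(dd,axis=1); k=(rr>14)&(rr<36)
    return cc
E
python3 - <<'E'
from key import *
z=np.load('w22.npz');c={k:z[k] for k in z.files}
key(c=c)
W=z['W']
for u,v in [(317,139),(327,118),(306,160),(331,98),(299,85),(270,150),(345,175)]: print(u,v,np.round(W[v,u],1), np.round(ray(c,[[u,v]],58)[0],1))
cv2.imwrite('pics/k22.png',cv2.cvtColor(cv2.resize(z['pixels'][60:200,240:380],None,fx=4,fy=4,interpolation=cv2.INTER_CUBIC),cv2.COLOR_RGB2BGR))
E
```

```text
wing rect [ 435.9 -332.7] [12.6 49.5]
dial 434.7 -333.5 50.8 wing c [ 436.2 -333. ] yaw mod pi 2.466 n 928 med z 101.32429552005334
317 139 [ 435.8 -334.4  101.3] [ 430.5 -338.3   58. ]
327 118 [ 450.8 -344.9  103. ] [ 447.5 -350.6   58. ]
306 160 [ 420.7 -322.5  102.1] [ 413.1 -324.7   58. ]
331 98 [ 464.3 -356.4   61.7] [ 464.2 -356.9   58. ]
299 85 [ 480.9 -330.    63.5] [ 481.  -330.4   58. ]
270 150 [ 429.2 -292.9   57.1] [ 429.3 -292.9   58. ]
345 175 [ 390.2 -359.8   53.9] [ 391.1 -359.2   58. ]
```

View pics/k22.png

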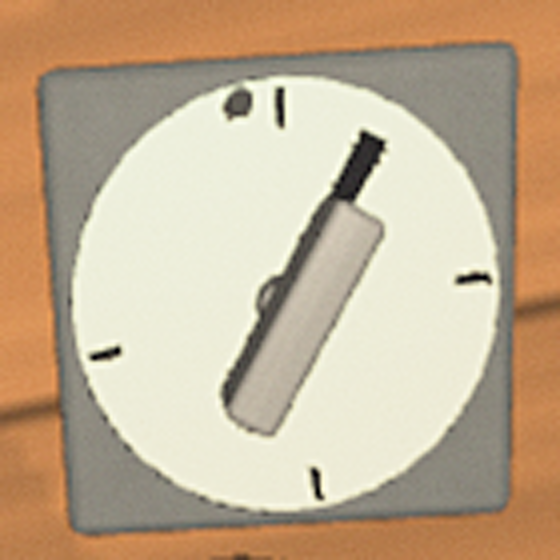

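Call:
carry_out --plan '[[[0.015,0.0113,0.025,0,0,0,0.05],[0.015,0.0113,0.025,0,0,0,0.05],[0.015,0.0113,0.025,0,0,0,0.05],[0,0,0.023,0,0,-5,0.05],[0,0,0,0,0,-6,0.05],[0,0,0,0,0,-6,0.05],[0,0,0,0,0,-6,0.05],[0,0,0,0,0,-6,0.05],[0,0,0,0,0,-6,0.05],[0,0,0,0,0,-6,0.05],[0,0,0,0,0,-6,0.05],[0,0,0,0,0,-6,0.05]]]'

```text
clock: 26.58
tool_pos: [437.8, -330.3, 161.7]
tcp_rot: [-3.14, -0.0, 0.734]
force: [-0.1, -0.4, 0.1]
opening: 0.585
```

Call:
carry_out --plan '[[[0,0,0,0,0,-6,0.05],[0,0,0,0,0,-6,0.05],[0,0,0,0,0,-6,0.05],[0,0,0,0,0,-6,0.05],[0,0,0,0,0,-6,0.05],[0,0,0,0,0,-6,0.05],[0,0,0,0,0,-6,0.05],[0,0,0,0,0,-6,0.05],[0,0,0,0,0,-6,0.05],[0,0,0,0,0,-6,0.05],[0,0,0,0,0,-6,0.05],[0,0,0,0,0,-6,0.05]]]'

```text
clock: 27.58
tool_pos: [437.8, -330.3, 161.7]
tcp_rot: [-3.141, -0.001, 1.991]
force: [0.6, -0.1, -0.1]
opening: 0.587
```

Call:
carry_out --plan '[[[0,0,0,0,0,-6,0.05],[0,0,0,0,0,-6,0.05],[0,0,0,0,0,-6,0.05],[0,0,0,0,0,-6,0.05],[0,0,0,0,0,-4,0.05],[0,0,0,0,0,0,0.05],[0,0,0,0,0,0,0.05]]]'

```text
clock: 28.17
tool_pos: [437.6, -330.8, 161.9]
tcp_rot: [3.141, -0.001, 2.471]
force: [-0.5, -1.1, -0.2]
opening: 0.586
```

```bash
python3 - <<'E'
from key import *
st();key('w23.png')
E
```

```text
t 28.17 p [ 437.6 -330.8  161.9] rot [ 3.141e+00 -1.000e-03  2.471e+00] F [-0.5 -1.1 -0.2] T [0.05 0.04 0.04] op 50.1 q [-0.71 -0.05  1.5   0.    1.7  -1.61]
wing rect [ 433.6 -332.6] [11.8 50.4]
dial 435.7 -333.8 50.8 wing c [ 432.9 -332.1] yaw mod pi 2.471 n 1551 med z 101.41680132911111
```

View pics/w23.png

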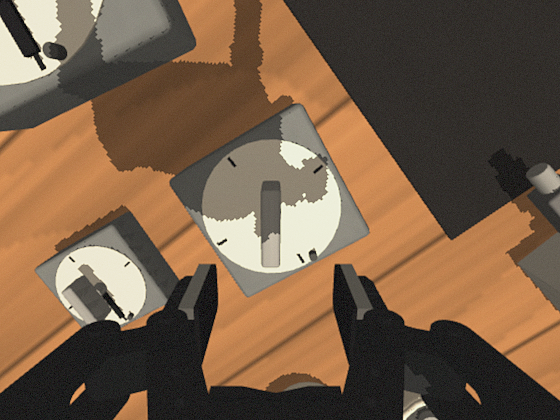

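Call:
carry_out --plan '[[[0.0006,-0.0034,0.02,0,0,0,0.05],[0,0,0.028,0,0,0,0.05],[0,0,0.025,0,0,0,0.05],[0,0,0.012,0,0,0,0.05],[0,0,0.005,0,0,0,0.05],[0,0,0,0,0,0,0.05],[0,0,0,0,0,0,0.05]]]'

```text
clock: 28.8
tool_pos: [435.1, -334.7, 73.8]
tcp_rot: [-3.142, 0.001, 2.471]
force: [0.2, -0.2, 0.4]
opening: 0.584
```

Call:
carry_out --plan '[[[0,0,0,0,0,0,0.002],[0,0,0,0,0,0,0.002],[0,0,0,0,0,0,0.002],[0,0,0,0,0,0,0.002],[0,0,0,0,0,0,0.002],[0,0,0,0,0,0,0.002],[0,0,0,0,0,0,0.002]]]'

```text
clock: 29.38
tool_pos: [436.3, -333.6, 74.3]
tcp_rot: [3.139, 0.003, 2.472]
force: [3.5, 5.0, 4.7]
opening: 0.127
```

```bash
python3 - <<'E'
from key import *
st()
E
```

```text
t 29.38 p [ 436.3 -333.6   74.3] rot [3.139e+00 3.000e-03 2.472e+00] F [3.5 5.  4.7] T [ 0.69 -0.51 -0.06] op 10.9 q [-0.72 -0.02  1.62  0.    1.54 -1.62]
```

Call:
carry_out --plan '[[[0,0.0015,0,0,0,0,0.002],[0,0,0,0,0,3,0.002],[0,0,0,0,0,5,0.002],[0,0,0,0,0,5,0.002],[0,0,0,0,0,5,0.002],[0,0,0,0,0,5,0.002],[0,0,0,0,0,5,0.002],[0,0,0,0,0,5,0.002]]]'

```text
clock: 30.05
tool_pos: [435.7, -334.0, 74.3]
tcp_rot: [3.141, 0.002, 1.891]
force: [-3.0, 1.0, 5.5]
opening: 0.128
```

```bash
python3 - <<'E'
from key import *
st();c=cap('wrist','w24.png')
E
```

```text
t 30.05 p [ 435.7 -334.    74.3] rot [3.141e+00 2.000e-03 1.891e+00] F [-3.   1.   5.5] T [0.08 0.42 0.12] op 11.0 q [-0.72 -0.02  1.62 -0.    1.54 -1.04]
```

View pics/w24.png

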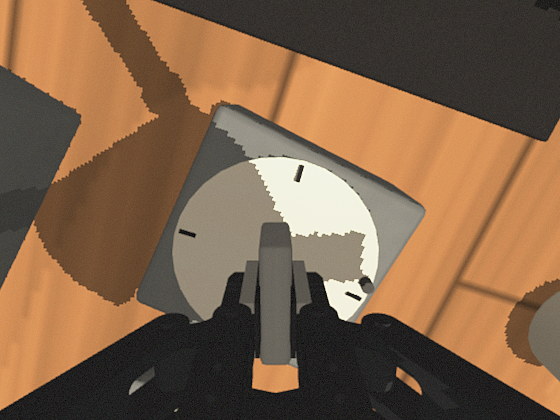

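Call:
carry_out --plan '[[[0,0,0,0,0,5,0.002],[0,0,0,0,0,5,0.002],[0,0,0,0,0,5,0.002],[0,0,0,0,0,5,0.002],[0,0,0,0,0,5,0.002],[0,0,0,0,0,5,0.002],[0,0,0,0,0,5,0.002],[0,0,0,0,0,5,0.002],[0,0,0,0,0,5,0.002],[0,0,0,0,0,5,0.002]]]'

```text
clock: 30.93
tool_pos: [434.6, -333.8, 74.3]
tcp_rot: [-3.141, 0.002, 1.018]
force: [-7.1, 1.8, 8.2]
opening: 0.127
```

Call:
carry_out --plan '[[[0,0,0,0,0,5,0.002],[0,0,0,0,0,5,0.002],[0,0,0,0,0,5,0.002],[0,0,0,0,0,5,0.002],[0,0,0,0,0,5,0.002],[0,0,0,0,0,5,0.002],[0,0,0,0,0,5,0.002],[0,0,0,0,0,5,0.002],[0,0,0,0,0,5,0.002],[0,0,0,0,0,5,0.002]]]'

```text
clock: 31.77
tool_pos: [434.1, -332.8, 74.3]
tcp_rot: [-3.14, 0.003, 0.146]
force: [-8.9, 6.5, 10.7]
opening: 0.128
```

Call:
carry_out --plan '[[[0,0,0,0,0,5,0.002],[0,0,0,0,0,5,0.002],[0,0,0,0,0,5,0.002],[0,0,0,0,0,5,0.002],[0,0,0,0,0,5,0.002],[0,0,0,0,0,5,0.002],[0,0,0,0,0,5,0.002],[0,0,0,0,0,5,0.002],[0,0,0,0,0,0,0.002]]]'

```text
clock: 32.52
tool_pos: [434.3, -331.9, 74.3]
tcp_rot: [-3.141, 0.004, -0.552]
force: [-8.9, 9.0, 10.7]
opening: 0.13
```

```bash
python3 - <<'E'
from key import *
st();c=cap('wrist','w25.png')
E
```

```text
t 32.52 p [ 434.3 -331.9   74.3] rot [-3.141  0.004 -0.552] F [-8.9  9.  10.7] T [1.57 1.36 0.02] op 11.1 q [-0.72 -0.02  1.62  0.    1.54  1.41]
```

View pics/w25.png

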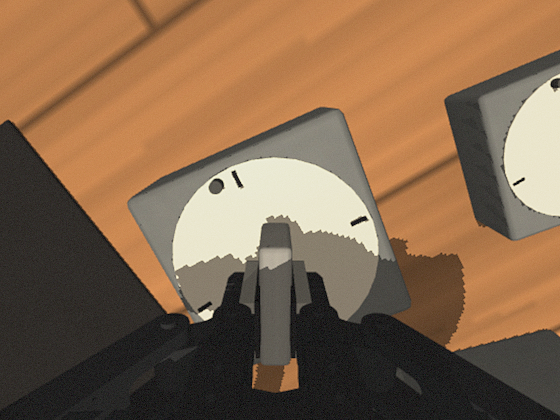

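Call:
carry_out --plan '[[[0,0,0,0,0,0,0.05],[0,0,0,0,0,0,0.05],[0,0,0,0,0,0,0.05],[0,0,0,0,0,0,0.05],[0,0,-0.03,0,0,0,0.05],[0,0,-0.02,0,0,-5,0.05],[0,0,0,0,0,-6,0.05],[0,0,0,0,0,-6,0.05],[0,0,0,0,0,-6,0.05],[0,0,0,0,0,-6,0.05],[0,0,0,0,0,-6,0.05],[0,0,0,0,0,-6,0.05]]]'

```text
clock: 33.57
tool_pos: [435.5, -333.4, 122.4]
tcp_rot: [3.142, 0.0, 0.173]
force: [0.1, 0.8, -1.2]
opening: 0.581
```

Call:
carry_out --plan '[[[0,0,0,0,0,-6,0.05],[0,0,0,0,0,-6,0.05],[0,0,0,0,0,-6,0.05],[0,0,0,0,0,-6,0.05],[0,0,0,0,0,-6,0.05],[0,0,0,0,0,-6,0.05],[0,0,0,0,0,-6,0.05],[0,0,0,0,0,-6,0.05],[0,0,0,0,0,-6,0.05],[0,0,0,0,0,-6,0.05],[0,0,0,0,0,-6,0.05],[0,0,0,0,0,-6,0.05]]]'

```text
clock: 34.57
tool_pos: [435.5, -333.4, 122.4]
tcp_rot: [-3.141, 0.0, 1.429]
force: [-0.5, 0.3, -0.1]
opening: 0.588
```

Call:
carry_out --plan '[[[0,0,0,0,0,-6,0.05],[0,0,0,0,0,-6,0.05],[0,0,0,0,0,-6,0.05],[0,0,0,0,0,-6,0.05],[0,0,0,0,0,-6,0.05],[0,0,0,0,0,-6,0.05],[0,0,0,0,0,-6,0.05],[0,0,0,0,0,-6,0.05],[0,0,0,0,0,-6,0.05],[0,0,0,0,0,-6,0.05],[0,0,0,0,0,-6,0.05],[0,0,0,0,0,0,0.05]]]'

```text
clock: 35.57
tool_pos: [435.5, -333.4, 122.4]
tcp_rot: [-3.142, -0.0, 2.58]
force: [-0.1, 0.2, -0.6]
opening: 0.583
```

```bash
python3 - <<'E'
from key import *
st();key('w26.png')
E
```

```text
t 35.57 p [ 435.5 -333.4  122.4] rot [-3.142 -0.     2.58 ] F [-0.1  0.2 -0.6] T [-0.04  0.03 -0.02] op 49.8 q [-0.72 -0.04  1.56 -0.    1.63 -1.72]
wing rect [ 433.4 -332.8] [11.6 51.2]
dial 431.0 -328.6 57.7 wing c [ 432.7 -332.2] yaw mod pi 2.591 n 2249 med z 101.37562906895121
```

View pics/w26.png

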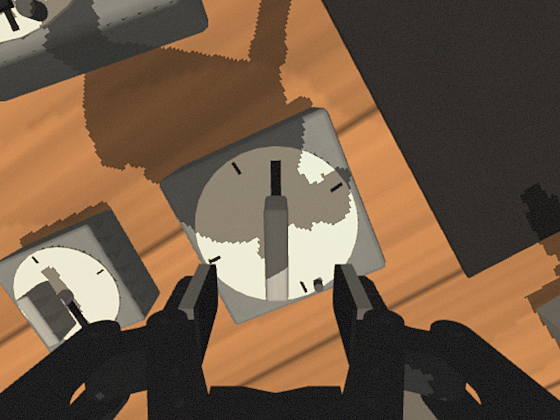

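Call:
carry_out --plan '[[[0,-0.0004,0.025,0,0,-0.5,0.05],[0,0,0.015,0,0,0,0.05],[0,0,0.008,0,0,0,0.05],[0,0,0,0,0,0,0.05],[0,0,0,0,0,0,0.002],[0,0,0,0,0,0,0.002],[0,0,0,0,0,0,0.002],[0,0,0,0,0,0,0.002],[0,0,0,0,0,0,0.002],[0,0,0,0,0,0,0.002],[0,0,0,0,0,0,0.002]]]'

```text
clock: 36.53
tool_pos: [436.4, -333.4, 76.3]
tcp_rot: [3.141, 0.003, 2.585]
force: [1.3, 5.0, 5.3]
opening: 0.125
```

Call:
carry_out --plan '[[[0,0,0,0,0,5,0.002],[0,0,0,0,0,5,0.002],[0,0,0,0,0,5,0.002],[0,0,0,0,0,5,0.002],[0,0,0,0,0,5,0.002],[0,0,0,0,0,5,0.002],[0,0,0,0,0,5,0.002],[0,0,0,0,0,5,0.002],[0,0,0,0,0,5,0.002],[0,0,0,0,0,5,0.002],[0,0,0,0,0,5,0.002],[0,0,0,0,0,5,0.002]]]'

```text
clock: 37.53
tool_pos: [435.2, -334.0, 76.3]
tcp_rot: [3.141, 0.001, 1.533]
force: [-2.6, 2.9, 7.1]
opening: 0.125
```

```bash
python3 - <<'E'
from key import *
st();c=cap('wrist','w27.png')
E
```

```text
t 37.53 p [ 435.2 -334.    76.3] rot [3.141e+00 1.000e-03 1.533e+00] F [-2.6  2.9  7.1] T [0.45 0.56 0.17] op 10.7 q [-0.72 -0.02  1.62 -0.    1.54 -0.68]
```

View pics/w27.png

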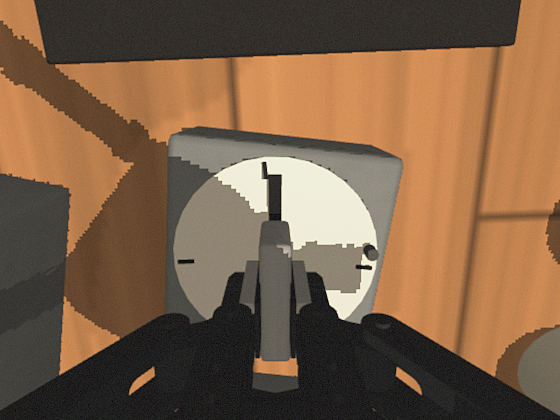

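Call:
carry_out --plan '[[[0,0,0,0,0,0,0.03],[0,0,0,0,0,0,0.03],[0,0,0,0,0,0,0.03],[0,0,0,0,0,0,0.002],[0,0,0,0,0,0,0.002],[0,0,0,0,0,0,0.002],[0,0,0,0,0,0,0.002],[0,0,0,0,0,0,0.002]]]'

```text
clock: 38.25
tool_pos: [435.3, -333.7, 74.4]
tcp_rot: [-3.141, 0.0, 1.538]
force: [-0.8, -0.2, -0.6]
opening: 0.127
```

Call:
carry_out --plan '[[[0,0,0,0,0,5,0.002],[0,0,0,0,0,5,0.002],[0,0,0,0,0,5,0.002],[0,0,0,0,0,5,0.002],[0,0,0,0,0,5,0.002],[0,0,0,0,0,5,0.002],[0,0,0,0,0,5,0.002],[0,0,0,0,0,5,0.002],[0,0,0,0,0,5,0.002],[0,0,0,0,0,5,0.002],[0,0,0,0,0,5,0.002],[0,0,0,0,0,5,0.002]]]'

```text
clock: 39.25
tool_pos: [434.4, -333.1, 74.4]
tcp_rot: [-3.139, 0.001, 0.486]
force: [-3.7, 1.6, 2.1]
opening: 0.131
```

```bash
python3 - <<'E'
from key import *
st();c=cap('wrist','w28.png')
E
```

```text
t 39.25 p [ 434.4 -333.1   74.4] rot [-3.139e+00  1.000e-03  4.860e-01] F [-3.7  1.6  2.1] T [0.35 0.57 0.17] op 11.1 q [-0.72 -0.02  1.62 -0.    1.54  0.37]
```

View pics/w28.png

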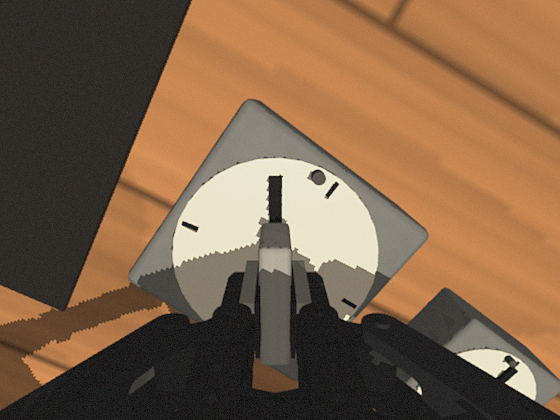

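Call:
carry_out --plan '[[[0,0,0,0,0,3,0.002],[0,0,0,0,0,3,0.002],[0,0,0,0,0,3,0.002],[0,0,0,0,0,3,0.002],[0,0,0,0,0,2,0.002],[0,0,0,0,0,0,0.002]]]'

```text
clock: 39.8
tool_pos: [434.3, -332.9, 74.4]
tcp_rot: [-3.139, 0.002, 0.246]
force: [-5.3, 2.8, 3.4]
opening: 0.125
```

Call:
carry_out --plan '[[[0,0,0,0,0,2,0.002],[0,0,0,0,0,2,0.002],[0,0,0,0,0,0,0.002]]]'

```text
clock: 40.05
tool_pos: [434.3, -332.8, 74.4]
tcp_rot: [-3.139, 0.002, 0.177]
force: [-6.0, 3.8, 2.9]
opening: 0.124
```

```bash
python3 - <<'E'
from key import *
st();c=cap('wrist','w29.png')
E
```

```text
t 40.05 p [ 434.3 -332.8   74.4] rot [-3.139e+00  2.000e-03  1.770e-01] F [-6.   3.8  2.9] T [ 0.56  0.78 -0.01] op 10.6 q [-0.72 -0.02  1.62 -0.    1.54  0.68]
```

View pics/w29.png

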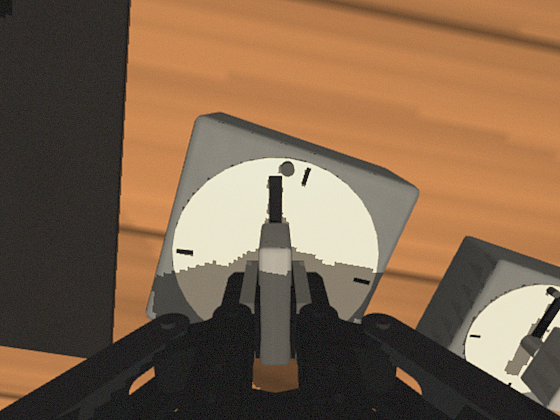

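Call:
carry_out --plan '[[[0,0,0,0,0,2,0.002],[0,0,0,0,0,2,0.002],[0,0,0,0,0,0,0.002]]]'

```text
clock: 40.35
tool_pos: [434.3, -332.8, 74.4]
tcp_rot: [-3.139, 0.003, 0.109]
force: [-5.2, 4.1, 3.5]
opening: 0.127
```

```bash
python3 - <<'E'
from key import *
st();c=cap('wrist','w30.png')
cv2.imwrite('pics/w30c.png',cv2.cvtColor(cv2.resize(c['pixels'][140:300,160:400],None,fx=3,fy=3),cv2.COLOR_RGB2BGR))
E
```

```text
t 40.35 p [ 434.3 -332.8   74.4] rot [-3.139e+00  3.000e-03  1.090e-01] F [-5.2  4.1  3.5] T [0.49 0.87 1.08] op 10.8 q [-0.72 -0.02  1.62 -0.    1.54  0.75]
```

View pics/w30c.png

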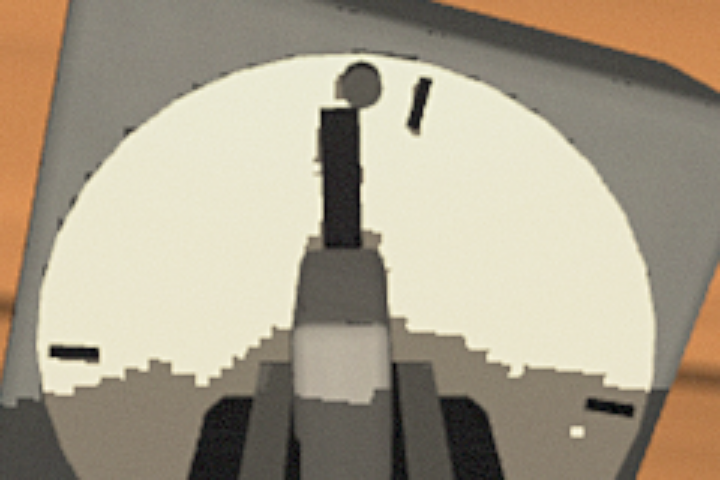

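Call:
carry_out --plan '[[[0,0,0,0,0,0,0.05],[0,0,0,0,0,0,0.05],[0,0,0,0,0,0,0.05],[0,0,0,0,0,0,0.05],[0,0,-0.03,0,0,0,0.05],[0,0,-0.035,0,0,0,0.05],[0,0,-0.035,0,0,0,0.05],[-0.01,0,-0.035,0,0,0,0.05],[-0.01,0,-0.035,0,0,0,0.05],[0,0,0,0,0,0,0.05],[0,0,0,0,0,0,0.05]]]'

```text
clock: 41.32
tool_pos: [416.0, -336.7, 248.2]
tcp_rot: [3.136, -0.005, 0.106]
force: [1.4, 0.3, -0.4]
opening: 0.583
```

```bash
python3 - <<'E'
from key import *
st();c=cap('wrist','w31.png');key(c=c)
cap('top','t3.png'); cap('scene','s3.png')
E
```

```text
t 41.32 p [ 416.  -336.7  248.2] rot [ 3.136 -0.005  0.106] F [ 1.4  0.3 -0.4] T [-0.01 -0.09  0.01] op 49.8 q [-0.74 -0.09  1.38  0.    1.84  0.72]
wing rect [ 436.  -332.9] [49.8 11.9]
dial 434.7 -333.4 50.8 wing c [ 436.4 -332.8] yaw mod pi -3.000 n 882 med z 101.40474377463957
```

View pics/w31.png

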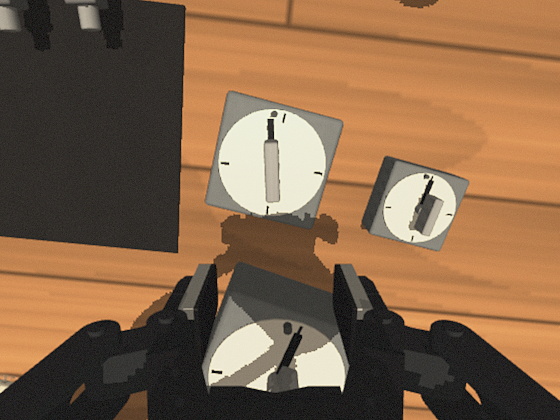

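View pics/t3.png

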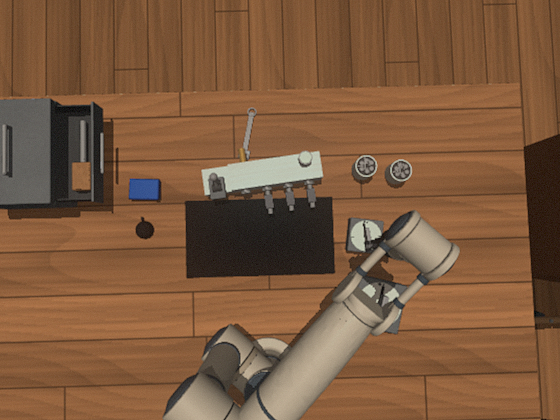

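View pics/s3.png

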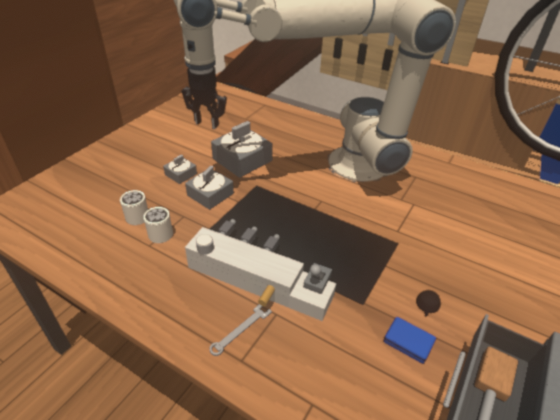

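```bash
python3 - <<'E'
from h import *
plan([510,-40,280],yaw=0.12,claw=0.05,maxmm=30)
E
```

```text
[[[0.0114, -0.0258, -0.0033, -0.01, 0.01, -0.07, 0.05],
[0.0115, -0.0258, -0.0034, -0.01, 0.01, -0.07, 0.05],
[0.0115, -0.0258, -0.0033, -0.01, 0.01, -0.07, 0.05],
[0.0115, -0.0257, -0.0034, -0.01, 0.01, -0.07, 0.05],
[0.0115, -0.0258, -0.0033, -0.01, 0.01, -0.07, 0.05],
[0.0116, -0.0257, -0.0034, -0.01, 0.01, -0.07, 0.05],
[0.0116, -0.0257, -0.0034, -0.01, 0.01, -0.07, 0.05],
[0.0116, -0.0257, -0.0033, -0.01, 0.01, -0.07, 0.05],
[0.0117, -0.0257, -0.0034, -0.01, 0.01, -0.07, 0.05],
[0.0117, -0.0256, -0.0033, -0.01, 0.01, -0.07, 0.05],
[0.0118, -0.0257, -0.0034, -0.01, 0.01, -0.07, 0.05]]]
```

Call:
carry_out --plan '[[[0.0115,-0.0257,-0.0034,0,0,0,0.05],[0.0115,-0.0257,-0.0034,0,0,0,0.05],[0.0115,-0.0257,-0.0034,0,0,0,0.05],[0.0115,-0.0257,-0.0034,0,0,0,0.05],[0.0115,-0.0257,-0.0034,0,0,0,0.05],[0.0115,-0.0257,-0.0034,0,0,0,0.05],[0.0115,-0.0257,-0.0034,0,0,0,0.05],[0.0115,-0.0257,-0.0034,0,0,0,0.05],[0.0115,-0.0257,-0.0034,0,0,0,0.05],[0.0115,-0.0257,-0.0034,0,0,0,0.05],[0,0,0,0,0,0,0.05],[0,0,0,0,0,0,0.05]]]'

```text
clock: 42.47
tool_pos: [502.5, -66.6, 276.8]
tcp_rot: [-3.141, 0.003, 0.11]
force: [0.4, -0.8, -0.5]
opening: 0.589
```

```bash
python3 - <<'E'
from h import *
st();c=cap('wrist','w32.png');W=world(c)
# sleeve front & mouth distances
x=np.array([np.cos(.119),np.sin(.119)]); y=np.array([-x[1],x[0]]); o=np.array([597.4,-51.7])
xy=W[...,:2]-o; a=xy@x; b=xy@y
for k,py in enumerate((-105,-35,35)):
    m=(abs(b-py)<9)&(W[...,2]>60.5)&(W[...,2]<66)&(a<-8)&(a>-70); print(k,m.sum(),'sleeve a range',np.round(np.percentile(a[m],[2,98]),1))
E
```

```text
t 42.47 p [502.5 -66.6 276.8] rot [-3.141e+00  3.000e-03  1.100e-01] F [ 0.4 -0.8 -0.5] T [-0.    0.   -0.01] op 50.3 q [-0.2  -0.14  1.38 -0.    1.91  1.26]
0 320 sleeve a range [-50.3 -16.2]
1 280 sleeve a range [-51.3 -15.7]
2 276 sleeve a range [-48.4 -15.8]
```

View pics/w32.png

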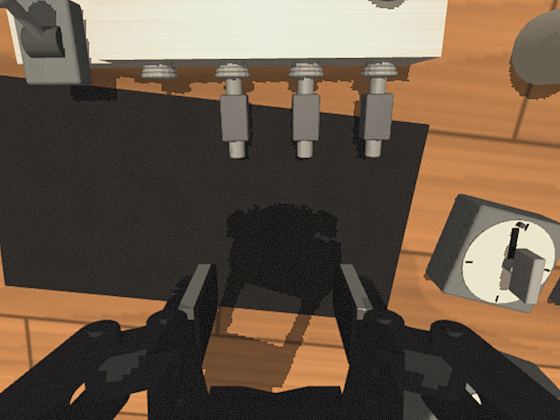

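The three sleeve fronts sit 15.7–16.2 mm out from the mouths, all equal and matching a bottomed tube (15 mm expected). The lever is over and the pointer is at the pin.

```bash
python3 -c "
from workcell import manip
print(manip.close_job())"
```

```text
the job is handed in; nothing more can be done
None
```

The job is done and handed in at about 42.5 s on the clock. I found three tubes on the mat, and all three are home in collets 0, 1 and 2. After that I opened the supply lever, then wound the middle-sized timer's key in three partial turns.

Last checks:
- **Tubes:** each one met a 22–26 N push-back when it bottomed. All three sleeve fronts measured 15.7–16.2 mm from the mouths, against about 15 mm expected.
- **Lever:** it stopped against about 15 N. Its ball moved 57 mm, which is about 0.98 rad, close to the full 1.0.
- **Key:** the torque rose to about 1.1 N m with the pointer at the pin. It turned about 5.47 rad in all and stayed there after I let go.
- **Rest of the bench:** in the final pictures nothing else looked moved. I judged that by eye and did not measure it.

No check failed. I noticed no knocked tube and no slackened grip.

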